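# Shim the rocking gauge stand

### The job

The dial-gauge stand rocks because one of its four feet, under the corner that hangs low beside the wedge, is too short. Push the wooden wedge shim across the bench, thin end first, under that short foot until the stand is level and its foot rests firmly on the wedge, so that it no longer rocks, then leave it. Only push the wedge along the bench: do not lift it, do not touch the stand, and leave the flask, the jar and the paddle where they are.

Things in the scene. Friction and masses are not known exactly. Their poses are not given: they have to be found in the camera images.
- stand_feet: Two fixed diagonal feet that the gauge stand rocks on. Origin on the bench under the stand's middle; x, y along the sides of its grey plate (220 x 220 mm, top 52 mm high when level). Ball feet, 32 mm, at (x,y) = (85,-85), (-85,85), (-85,-85) and the short one (85,85) mm. Steel block 75 x 75 mm at (35,35), top 80 mm high. The stand cannot slide, only rock.
- dial (a point): Centre of the round dial gauge, 58 mm across, on an arm from the stand's column towards the short foot, over (35,35) mm of stand_feet, about 206 mm high. The column is at (-60,-60) mm, 252 mm tall. Part of the stand: not to be touched.
- short_foot (a point): Lowest point of the short foot's rubber ball (radius 16 mm): 1 mm above the bench while the stand leans, 10 mm when it is level. It is shimmed from the +y side of stand_feet, where the wedge lies; the plate's edge overhangs the foot by 25 mm there. It bears down with 3 to 6 N, so driving the wedge in takes 3 to 12 N, rising steeply once the stand is level.
- stand (a joint): Rocking angle of the stand about the line through the two fixed feet, rad: 0 = level; 0.075 = leaning fully onto the short foot (the start). It cannot pass 0: pushing the wedge further only jams it harder.
- shim: Loose wooden wedge, 70 g, 110 mm long (x), 54 mm wide, origin mid-underside. Its top slopes from 2 mm high at the thin end (x=+55 mm) to 22 mm at the flat upright back (x=-55). Thin end roughly towards the short foot, 40 to 80 mm from it. Stand level when the foot is over the 10 mm high part, about x=+11 mm or a few mm further in. Friction keeps the wedge there.
- flask: Bystander: glass conical flask, 68 mm across, 98 mm tall, origin at the centre of its underside. Leave alone.
- jar: Bystander: amber jar with a black lid, 56 mm across, 75 mm tall, origin at the centre of its underside. Leave alone.
- paddle: Bystander: flat black shaping paddle with a wooden handle, lying on the bench, about 180 mm long (x) by 45 mm, 12 mm thick, origin at its underside 90 mm from the handle's end. Leave alone.
Things that resemble listed ones, but are neither listed nor needed, are in the scene too. What is meant by the shim is not green, and is the smaller of those in its own colour.

How it is judged:
At the end, for the whole second after the job is handed in: Stand still and level within 0.012 rad; the short foot presses on the wedge with over 1 N, within 24 mm of its centre line and 25 to 90 mm behind its thin end; wedge flat (0.06 rad) and at rest; flask, jar and paddle within 20 mm of where they were (value of joint stand below 0.012 rad and contact force between shim and stand_feet above 1 N and y of short_foot in the frame of shim between -0.024 and 0.024 m and x of short_foot in the frame of shim between -0.035 and 0.03 m and angle between shim's own z axis and vertical below 0.06 rad and linear speed of shim below 0.01 m/s and velocity of joint stand between -0.02 and 0.02 rad/s and distance of each of flask, jar, paddle from where it was at the start of the episode below 0.02 m); the robot touches nothing.
It fails at once if the wedge is lifted off the bench (its middle more than 10 mm up) or tipped by more than 0.3 rad (height (world z) of shim above 0.01 m or angle between shim's own z axis and vertical above 0.3 rad).
It fails at once if the robot touches the stand (over 1.5 N) (contact force between any of the fingers, the arm and stand_feet above 1.5 N).
It fails at once if flask, jar or paddle shoved by more than 20 mm or knocked over (distance of any of flask, jar, paddle from where it was at the start of the episode above 0.02 m or angle between any of flask, jar, paddle's own z axis and vertical above 0.5 rad).
It also fails if it takes over 45 s, if anything falls off the work surface, if the arm or the gripper's body presses on something with over 40 N, if the wrist force passes 120 N, or if a joint passes its speed limit or range.

### The arm

A 6-joint arm with a two-finger parallel gripper is mounted at the origin on the work surface. World frame = base frame: x ahead of the robot, y to its left, z up, the work surface at z = 0. Lengths are in m, angles in rad, forces in N, time in s.
With the tool pointing down it reaches from about 0.35 to 0.775 m from the base axis. Payload 7.3 kg.
Tool frame: the origin (TCP) lies at the very end of the fingers, on their centre line; the grasp point (between the pads) lies 19 mm behind it; x points along the fingers, y is the direction in which the jaws open and shut, and the axes are right-handed (so a half turn about x gives the same grasp; the last joint's range is limited). The gripper opens to 92 mm and grips with 3 to 60 N. Pads are 19 mm wide; open, the fingers measure 130 mm over their backs; the gripper's body (75 mm by 190 mm) begins 47 mm behind the grasp point.
Start: joints at [0.957, 0.342, 1.524, -0, 1.275, -0.146], TCP at [0.237, 0.469, 0.199] pointing down, gripper open.
Joint ranges: [-2.53, 2.53], [-0.77, 2.02], [0.04, 2.7], [-1, 4.14], [0.28, 2.66], [-3.11, 3.11]. Speed limits (rad/s): [2.57, 2.57, 3.14, 3.14, 3.14, 3.14].

### API

Orientations are given as [roll, pitch, yaw] about the fixed x, y, z axes, in that order (R = Rz(yaw) Ry(pitch) Rx(roll)).
In Python, from cell import robot gives the robot as it stands.
- The arm moves only by the tool play_rows, never from a script. Its argument "moves" is a list that holds one entry, the list of rows, each a list of 5 numbers: the shift along the tool's x, y, z in m, then the turn about the tool's x in degrees, then the opening, from -1 (shut) to 1 (fully open), so that 0 is half open. A call has exactly 10 rows; each row shifts and turns the pose as measured when the row begins, along the tool's axes as they then stand; what a row does not reach is not made up. A row lasts 1/10 s, in which the tool goes at most 50 mm and 8.59 degrees, less where a joint would pass 70% of its speed; a pose out of reach is approached as far as the arm can. A call with a gripper value outside its range is refused whole. The fingers move at their own pace and stop on an object; "grip_force" is the grip in N (left out, the last holds). Time passes only in rows, so rows that do not move let the fingers close, or fill a call up. It gives the time, the measured TCP pose, the force and the opening at its end, in the units of the state.
- robot.observe(): the state, without advancing time (a new reading comes with each control period).
- robot.read_camera(name): name is "scene" or "top" or "wrist"; returns the picture (384x512x3 uint8, red, green, blue); there is no depth.
- robot.get_calibration(name): a dict with "mtx" (3x3 intrinsics, pixels), "view" (4x4, takes a point from world to camera coordinates). Camera axes: x right, y up, looking along -z (the intrinsics and any distortion apply to the point x, -y, -z); pixel columns grow to the right and rows downward; lengths in m; the calibration is good to about 2 mm. A picture is of the moment at which its call begins: read the wrist's pose just before it. get_calibration takes no time and is no camera call; for the wrist camera it gives the pose at the moment of the call.
- robot.hand_in(): hands the job in, once; it reports no verdict.
Trained networks look in the newest picture that a camera, given by its name, has taken for a name from the list of things; names that differ only in an ending like _2 or _b are one class to them, and where a whole thing is asked for, a point or a joint stands for the part that bears it (a point fixed in the world has none). Each returns a list of dicts, best first, with "score" (0 to 1); they miss things now and then, are a little off and sometimes report something else, mostly with a low value. They report only what shows in the picture. A call takes as long as a camera call. They do not tell look-alikes from the thing itself.
- robot.spot_in(camera, label): "point" ([column, row] in pixels, amid what is visible of it).
The state is a dict: "time": time; "qpos": joint angles; "qvel": joint speeds; "joint_efforts": joint torques, N m; "tool_pos": TCP position; "tool_rot": TCP orientation; "contact_force": force on the tool from outside, world axes, zero at the start; "torque": the same for the moment, N m; "opening": finger opening in m.
Only numpy, scipy, OpenCV 4.12 (cv2) and the standard library are available. Lean on these libraries where they do the work, as an engineer would, in place of code of your own. Each camera call takes 0.05 s, during which the arm holds its last target.

## Working session

There is one attempt and no reset: what is moved stays moved. The work goes in short steps, Python scripts to look and compute and a tool call to move; the robot and the scene stay as the last step left them, time stands still between calls to the robot, and variables do not carry over. Pictures are saved under pics/ and viewed, and the job is handed in when it is done.

Besides the shell and the picture viewer there is one more tool, called after ">>>" as name([rows], argument=value, ...), one row to a line, values as JSON. play_rows: Moves the arm, as the interface text tells. Its arguments: {"type":"object","properties":{"moves":{"type":"array"},"grip_force":{"type":"number"}},"required":["moves"]}

```bash
mkdir -p pics
cat > h.py <<'E'
import numpy as np, cv2
from cell import robot
def save(n,f):
    im=robot.read_camera(n); cv2.imwrite('pics/'+f,im[:,:,::-1]); return im
def px2w(cal,p,z=0):
    K=np.array(cal['mtx']);V=np.array(cal['view'])
    d=np.linalg.inv(K)@np.array([p[0],p[1],1.]); d=np.array([d[0],-d[1],-d[2]])
    R=V[:3,:3];c=-R.T@V[:3,3];w=R.T@d
    return c+w*(z-c[2])/w[2]
def w2px(cal,X):
    K=np.array(cal['mtx']);V=np.array(cal['view'])
    q=V[:3,:3]@np.array(X)+V[:3,3];q=K@np.array([q[0],-q[1],-q[2]]);return q[:2]/q[2]
E
python3 - <<'E'
from h import *
for n in ['scene','top']:
    save(n,n+'0.png')
    for l in ['shim','stand_feet','dial','flask','jar','paddle']:
        print(n,l,[(np.round(r['point']),round(r['score'],2),np.round(px2w(robot.get_calibration(n),r['point']),3)) for r in robot.spot_in(n,l)])
print(robot.observe())
E
```

```text
scene shim [(array([289., 248.]), 0.87, array([0.565, 0.138, 0.   ])), (array([373., 222.]), 0.85, array([ 0.377,  0.292, -0.   ])), (array([353., 298.]), 0.59, array([0.625, 0.326, 0.   ]))]
scene stand_feet [(array([224., 189.]), 0.65, array([ 0.461, -0.116,  0.   ]))]
scene dial [(array([222., 188.]), 0.92, array([ 0.46 , -0.122,  0.   ]))]
scene flask [(array([267., 287.]), 0.91, array([0.695, 0.143, 0.   ]))]
scene jar [(array([295., 197.]), 0.62, array([0.393, 0.073, 0.   ]))]
scene paddle [(array([183., 247.]), 0.76, array([ 0.69 , -0.093,  0.   ]))]
top shim [(array([232., 202.]), 0.65, array([0.572, 0.132, 0.   ])), (array([157., 179.]), 0.63, array([0.633, 0.329, 0.   ])), (array([162., 274.]), 0.62, array([0.388, 0.306, 0.   ]))]
top stand_feet [(array([315., 226.]), 0.56, array([ 0.507, -0.081,  0.   ]))]
top dial [(array([316., 225.]), 0.81, array([ 0.508, -0.084,  0.   ]))]
top flask [(array([225., 153.]), 0.63, array([0.701, 0.151, 0.   ]))]
top jar [(array([250., 253.]), 0.71, array([0.44 , 0.087, 0.   ]))]
top paddle [(array([314., 152.]), 0.85, array([ 0.702, -0.084,  0.   ]))]
{'time': 0.7, 'qpos': array([ 9.56995657e-01,  3.41958595e-01,  1.52407525e+00, -2.37486474e-05,
        1.27541807e+00, -1.46012161e-01]), 'qvel': array([ 0.001573  ,  0.00192711, -0.0010113 ,  0.00041637,  0.00126339,
        0.00090335]), 'joint_efforts': array([ 1.11246252e-04, -4.31031525e+01, -2.44447213e+01,  7.16106012e-02,
        4.82120330e-02, -4.49454490e-06]), 'tool_pos': array([0.23673849, 0.46862428, 0.19867067]), 'tool_rot': array([1.26472456, 1.57065376, 0.79694296]), 'contact_force': array([-0.29803837, -0.13245249,  0.75095949]), 'torque': array([ 0.04668124, -0.01494689,  0.01388092]), 'opening': 0.09183714666710885}
```

```bash
python3 -c "
import cv2
for n in ['scene','top']:
    print(cv2.imwrite(f'pics/{n}0b.png',cv2.resize(cv2.imread(f'pics/{n}0.png'),(800,600),interpolation=cv2.INTER_CUBIC)))"
```

```text
True
True
```

View pics/scene0b.png

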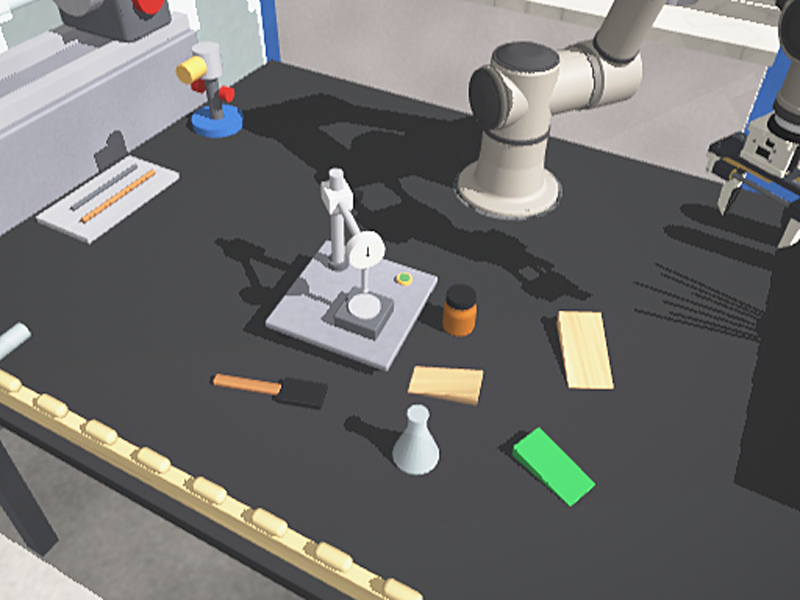

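View pics/top0b.png

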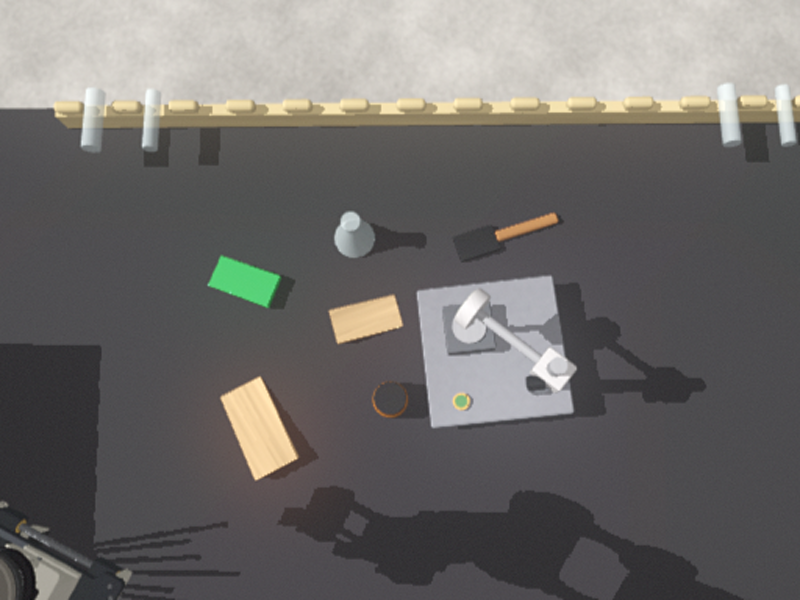

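The candidates for the shim, in 800x600 top-picture pixels, are the small wood wedge (366,319), the big wood wedge (260,428) and the green wedge (245,281). I choose the small wood one, which isn't green and is the smaller in its colour. I'll check it in a close crop.

```bash
python3 -c "
import cv2
a=cv2.imread('pics/top0.png')[170:290,200:380];b=cv2.imread('pics/scene0.png')[180:320,160:330]
cv2.imwrite('pics/c1.png',cv2.resize(a,(790,527),interpolation=cv2.INTER_CUBIC))
cv2.imwrite('pics/c2.png',cv2.resize(b,(700,576),interpolation=cv2.INTER_CUBIC))"
```

```text
(no output)
```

View pics/c1.png

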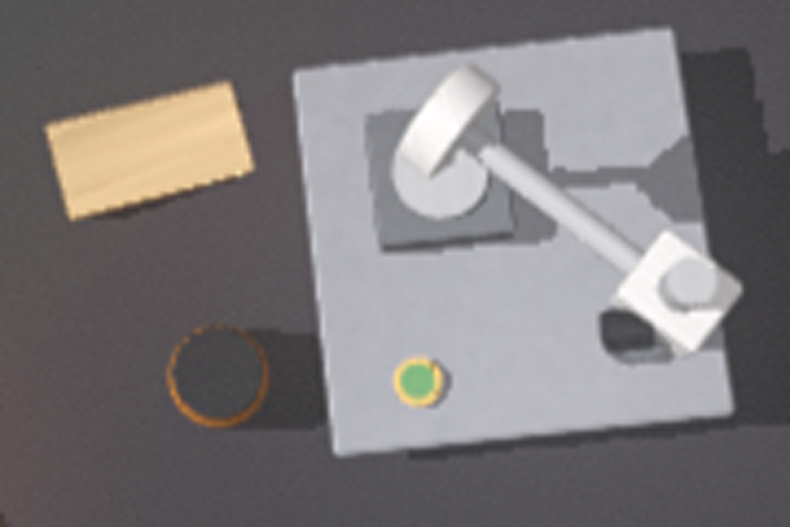

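View pics/c2.png

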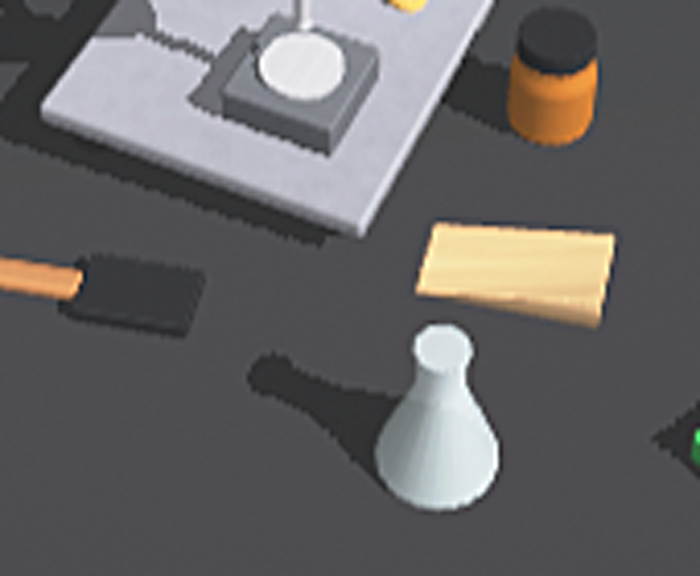

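The small wood wedge is at crop c1 (150,150). The scene crop shows its tall face on the right, at (600,310), so the thin end already points at the short corner (294,70 in c1). Next I'll fit the poses.

```bash
cat > fit.py <<'E'
from h import *
from scipy.optimize import least_squares
def fit(cal,model,px,x0):
    def P(t): 
        c,s=np.cos(t[2]),np.sin(t[2]); return [ [t[0]+c*m[0]-s*m[1],t[1]+s*m[0]+c*m[1],m[2]] for m in model]
    r=least_squares(lambda t:np.ravel([w2px(cal,X)-p for X,p in zip(P(t),px)]),x0,x_scale=[.1,.1,1])
    return r.x,np.round(np.abs(r.fun).max(),2)
def tow(t,m):
    c,s=np.cos(t[2]),np.sin(t[2]); return np.array([t[0]+c*m[0]-s*m[1],t[1]+s*m[0]+c*m[1]])
def tol(t,p):
    c,s=np.cos(t[2]),np.sin(t[2]); d=np.array(p[:2])-t[:2]; return np.array([c*d[0]+s*d[1],-s*d[0]+c*d[1]])
wm=[(-.055,-.027,.022),(-.055,.027,.022),(.055,.027,.002),(.055,-.027,.002)]
sm=[(.11,.11,.040),(.11,-.11,.052),(-.11,-.11,.064),(-.11,.11,.052)]
E
python3 - <<'E'
from fit import *
cal=robot.get_calibration('top')
f=lambda l:[np.array(p)*180/790+[200,170]-.39 for p in l]
# wedge x axis ~ -y world => yaw -pi/2; local +y = world +x (up in picture)
w,e=fit(cal,wm,f([(70,220),(46,126),(232,82),(254,171)]),[.57,.13,-1.4]);print('wedge',w.round(4),e)
s,e2=fit(cal,sm,f([(294,70),(673,28),(733,411),(336,455)]) if 0 else f([(294,70),(673,28),(733,411),(336,455)]),[.5,-.1,.1]);print('stand',s.round(4),e2)
sf=tow(s,(.085,.085));print('short foot',sf.round(4),'in wedge',tol(w,sf).round(4), 'plate corner in wedge', tol(w,tow(s,(.11,.11))).round(4))
for n,p in [('jar',(218,375))]: print(n,px2w(cal,f([p])[0],.075).round(3))
c=robot.get_calibration('scene')
for m in wm: print(((w2px(c,[*tow(w,m),m[2]])-[160,180])*700/170).round(0))
for m in sm: print(((w2px(c,[*tow(s,m),m[2]])-[160,180])*700/170).round(0))
print(robot.get_calibration('wrist')['view'].round(2).tolist())
E
```

```text
wedge [ 0.5641  0.1263 -1.3048] 0.7
stand [ 0.5068 -0.0744  0.0921] 1.17
short foot [0.5836 0.0181] in wedge [ 0.1095 -0.0096] plate corner in wedge [0.0892 0.0194]
jar [0.431 0.087 0.075]
[616. 232.]
[602. 300.]
[417. 287.]
[436. 221.]
[364. 225.]
[ 38. 102.]
[ 202. -115.]
[499. -16.]
[[0.45, 0.89, -0.0, -0.52], [-0.86, 0.44, -0.25, 0.03], [-0.22, 0.11, 0.97, -0.39], [0.0, 0.0, 0.0, 1.0]]
```

```bash
cat > t.py <<'E'
from fit import *
from scipy.spatial.transform import Rotation as Ro
def R(): 
    o=robot.observe(); return o,Ro.from_euler('xyz',o['tool_rot']).as_matrix()
def need(xy,z,h):
    o,M=R(); d=np.array([np.cos(h),np.sin(h),0])
    # turn about tool x so that +z or -z matches d
    for s in (1,-1):
        v=M.T@d*s; a=np.degrees(np.arctan2(-v[1],v[2])); print('turn deg',round(a,2),'sign',s)
    print('shift tool axes now',(M.T@(np.array([*xy,z])-o['tool_pos'])).round(4),'pos',o['tool_pos'].round(4),'open',round(o['opening'],4),'F',o['contact_force'].round(2),'t',o['time'])
    print('z axis',M[:,2].round(3),'x',M[:,0].round(3))
W=np.array([.5641,.1263,-1.3048]); SF=np.array([.5836,.0181]); H=-1.36
back=tow(W,(-.055,0)); d=np.array([np.cos(H),np.sin(H)])
E
python3 - <<'E'
from t import *
p=back-.05*d;print(p)
need(p,.2,H)
E
```

```text
[0.53918018 0.22825894]
turn deg 51.12 sign 1
turn deg -128.88 sign -1
shift tool axes now [-0.0013 -0.0782  0.3783] pos [0.2367 0.4686 0.1987] open 0.0918 F [-0.3  -0.13  0.75] t 0.7
z axis [ 0.893 -0.451  0.   ] x [ 0.  0. -1.]
```

>>> play_rows([
  [[0,-0.009,0.042,0,-0.57],[0,-0.009,0.042,0,-0.57],[0,-0.009,0.042,0,-0.57],[0,-0.009,0.042,0,-0.57],[0,-0.009,0.042,0,-0.57],[0,-0.009,0.042,0,-0.57],[0,-0.009,0.042,0,-0.57],[0,-0.009,0.042,0,-0.57],[0,-0.006,0.042,0,-0.57],[0,0,0,0,-0.57]],
])

```text
time: 1.7
tool_pos: [0.5504, 0.221, 0.1985]
tool_rot: [1.184, 1.567, 0.722]
contact_force: [-0.1, -0.1, -0.3]
opening: 0.0206
```

>>> play_rows([
  [[0,0,0,8,-0.57],[0,0,0,8,-0.57],[0,0,0,8,-0.57],[0,0,0,8,-0.57],[0,0,0,8,-0.57],[0,0,0,8,-0.57],[0,0,0,3,-0.57],[0,0,0,0,-0.57],[0,0,0,0,-0.57],[0,0,0,0,-0.57]],
])

```text
time: 2.7
tool_pos: [0.5467, 0.2233, 0.1973]
tool_rot: [-2.695, 1.567, 2.201]
contact_force: [0.1, -0.4, 0.0]
opening: 0.0196
```

Run:
```python
from t import *
need(back-.05*d,.012,H)
save('wrist','w1.png')
```

```text
turn deg -1.52 sign 1
turn deg 178.48 sign -1
shift tool axes now [ 0.1854 -0.0062 -0.0057] pos [0.5467 0.2233 0.1973] open 0.0196 F [ 0.15 -0.4   0.01] t 2.7
z axis [ 0.183 -0.983 -0.003] x [-0.002  0.003 -1.   ]
```

View pics/w1.png

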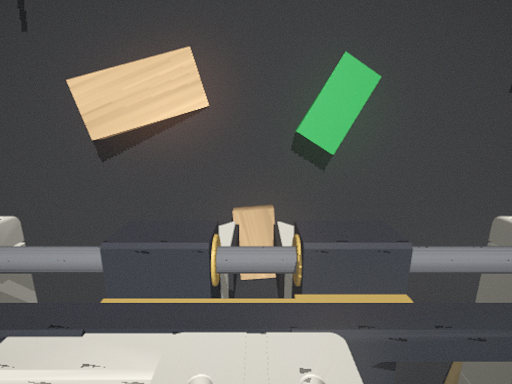

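The wrist view shows the small wood wedge at (255,240), centred behind the fingers. I'll check where the wrist camera sits relative to the dial before going down.

Run:
```python
from t import *
V=np.array(robot.get_calibration('wrist')['view']);c=-V[:3,:3].T@V[:3,3]
o,M=R();print('cam in tool',(M.T@(c-o['tool_pos'])).round(3))
# optical axis
print(-V[2,:3])
cal=robot.get_calibration('wrist')
for m in wm: print(w2px(cal,[*tow(W,m),m[2]]).round(0))
```

```text
cam in tool [-0.186 -0.001 -0.067]
[ 0.04315453 -0.24202706 -0.96930933]
[233. 211.]
[274. 208.]
[278. 276.]
[241. 279.]
```

The camera is on the far side from the stand, and the predicted wedge corners match the wrist picture to within 3 px. I'm going down behind the wedge.

>>> play_rows([
  [[0,-0.006,-0.006,-1.5,-0.57],[0.035,0,0,0,-0.57],[0.035,0,0,0,-0.57],[0.035,0,0,0,-0.57],[0.03,0,0,0,-0.57],[0.025,0,0,0,-0.57],[0.015,0,0,0,-0.57],[0.008,0,0,0,-0.57],[0,0,0,0,-0.57],[0,0,0,0,-0.57]],
])

```text
time: 3.75
tool_pos: [0.5375, 0.2327, 0.0109]
tool_rot: [2.479, 1.565, 1.136]
contact_force: [-0.0, 1.0, -0.4]
opening: 0.0197
```

Run:
```python
from t import *
need(back-.0095*d,.012,H)
save('wrist','w2.png');save('scene','s2.png')
```

```text
turn deg 0.94 sign 1
turn deg -179.06 sign -1
shift tool axes now [-0.0013 -0.      0.0452] pos [0.5375 0.2327 0.0109] open 0.0197 F [-0.02  0.98 -0.35] t 3.75
z axis [ 0.225 -0.974 -0.005] x [ 0.003  0.006 -1.   ]
```

View pics/s2.png

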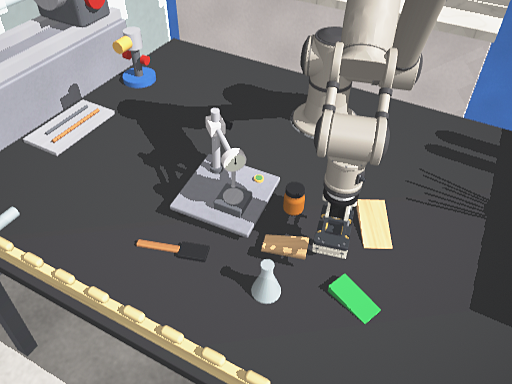

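The gripper is just behind the wedge and clear of the jar and flask. Now I'll make contact gently.

>>> play_rows([
  [[-0.002,0,0.008,0.9,-0.57],[0,0,0.008,0,-0.57],[0,0,0.008,0,-0.57],[0,0,0.008,0,-0.57],[0,0,0.008,0,-0.57],[0,0,0.008,0,-0.57],[0,0,0.008,0,-0.57],[0,0,0.008,0,-0.57],[0,0,0.008,0,-0.57],[0,0,0,0,-0.57]],
])

```text
time: 4.85
tool_pos: [0.5563, 0.155, 0.0158]
tool_rot: [2.031, 1.56, 0.669]
contact_force: [-0.3, -0.3, 0.9]
opening: 0.0193
```

```bash
cat > look.py <<'E'
from t import *
import sys
k=sys.argv[1]
a=save('top','t'+k+'.png');b=save('scene','sc'+k+'.png');
A=cv2.resize(a[170:290,200:380],(600,400),interpolation=cv2.INTER_CUBIC);B=cv2.resize(b[160:300,150:360],(600,400),interpolation=cv2.INTER_CUBIC)
cv2.imwrite('pics/L'+k+'.png',np.hstack([A,B])[:,:,::-1]) if 0 else cv2.imwrite('pics/L'+k+'.png',cv2.resize(np.vstack([A,B]),(450,600))[:,:,::-1])
need(back,.012,H)
o,M=R(); f=o['tool_pos'][:2]+.0095*M[:2,2]; print('foot beyond finger front', (M[:2,2]@(SF-f)).round(4),'lateral',(M[:2,1]@(SF-f)).round(4),'-> wedge x of foot if flush',(M[:2,2]@(SF-f)-.055).round(4))
E
python3 look.py 3
```

```text
turn deg -0.1 sign 1
turn deg 179.9 sign -1
shift tool axes now [ 0.0039 -0.0014 -0.0242] pos [0.556  0.1559 0.0158] open 0.0196 F [ 0.04 -0.54  0.19] t 4.95
z axis [ 0.208 -0.978 -0.005] x [ 0.008  0.007 -1.   ]
foot beyond finger front 0.131 lateral -0.0016 -> wedge x of foot if flush 0.076
```

View pics/L3.png

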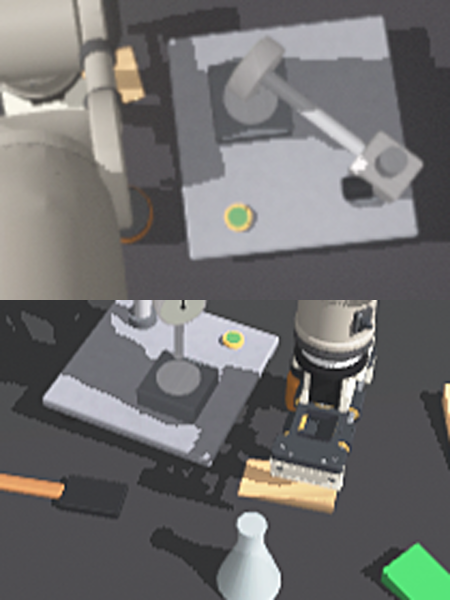

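Run:
```python
from t import *
save('wrist','w3.png')
cal=robot.get_calibration('top')
for p in [(113,48),(135,47),(145,97),(122,101)]:
    q=np.array(p)*(600/450)*180/600+[200,170]-.4; print(q, px2w(cal,q,.004).round(4))
o,M=R(); print('pred thin end', (o['tool_pos'][:2]+.1195*M[:2,2]).round(4))
```

```text
[244.8 188.8] [0.6041 0.099  0.004 ]
[253.6 188.4] [0.605  0.0762 0.004 ]
[257.6 208.4] [0.5524 0.0663 0.004 ]
[248.4 210. ] [0.5485 0.09   0.004 ]
pred thin end [0.5808 0.0393]
```

View pics/w3.png

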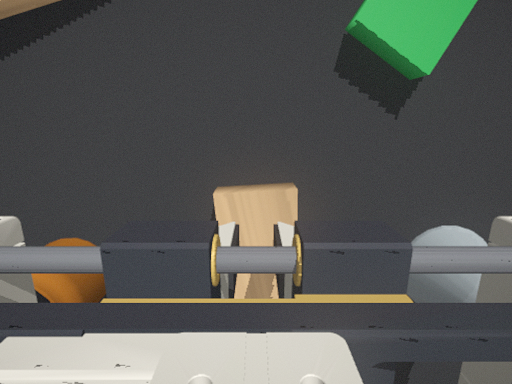

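Run:
```python
from t import *
cal=robot.get_calibration('wrist')
for m in wm: print(w2px(cal,[*tow(W,m),m[2]]).round(0))
print(w2px(cal,[*tow(W,(-.055,0)),0]).round(0))
o,M=R();print('tcp px',w2px(cal,o['tool_pos']).round(0),o['tool_pos'])
a=cv2.imread('pics/w3.png')[170:310,190:330];cv2.imwrite('pics/w3c.png',cv2.resize(a,(600,600),interpolation=cv2.INTER_CUBIC))
a=cv2.imread('pics/sc3.png')[200:270,220:330];cv2.imwrite('pics/s3c.png',cv2.resize(a,(790,503),interpolation=cv2.INTER_CUBIC))
```

```text
[214. 194.]
[298. 189.]
[297. 318.]
[230. 321.]
[256. 184.]
tcp px [258. 223.] [0.55596865 0.15622055 0.015862  ]
```

View pics/w3c.png

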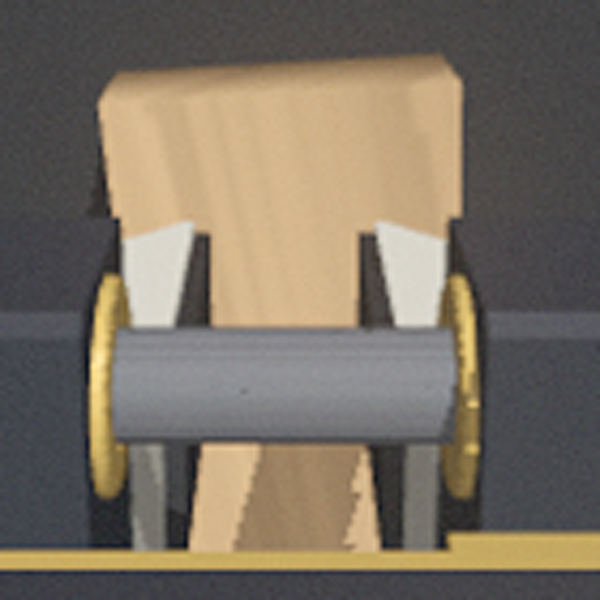

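View pics/s3c.png

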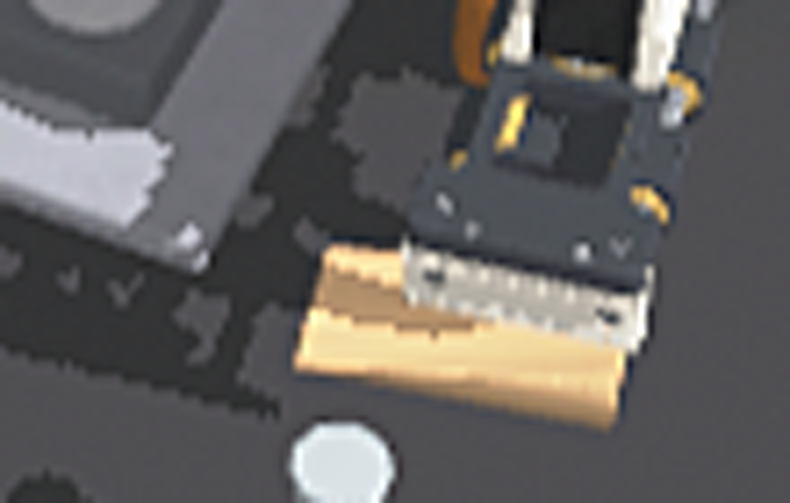

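The fingers have ridden up onto the wedge and are resting on its top. The wedge itself hasn't moved: its thin end is still at y≈0.072, and the back sits behind the fingers. I'll lift off, back out and come in lower.

>>> play_rows([
  [[-0.01,0,0,0,-0.57],[-0.015,0,0,0,-0.57],[-0.01,0,-0.01,0,-0.57],[0,0,-0.02,0,-0.57],[0,0,-0.02,0,-0.57],[0,0,-0.01,0,-0.57],[0,0,0,0,-0.57],[0,0,0,0,-0.57],[0,0,0,0,-0.57],[0,0,0,0,-0.57]],
])

```text
time: 6.0
tool_pos: [0.5424, 0.2203, 0.0568]
tool_rot: [1.992, 1.557, 0.634]
contact_force: [0.7, 0.2, -0.3]
opening: 0.0195
```

Run:
```python
from t import *
need(back-.03*d,.005,H)
save('wrist','w4.png')
cal=robot.get_calibration('wrist')
for m in wm: print(w2px(cal,[*tow(W,m),m[2]]).round(0))
```

```text
turn deg 0.09 sign 1
turn deg -179.91 sign -1
shift tool axes now [ 0.0517 -0.0022  0.0118] pos [0.5424 0.2203 0.0568] open 0.0195 F [ 0.72  0.18 -0.31] t 6.0
z axis [ 0.211 -0.977 -0.006] x [ 0.011  0.008 -1.   ]
[223. 258.]
[287. 255.]
[288. 348.]
[234. 351.]
```

View pics/w4.png

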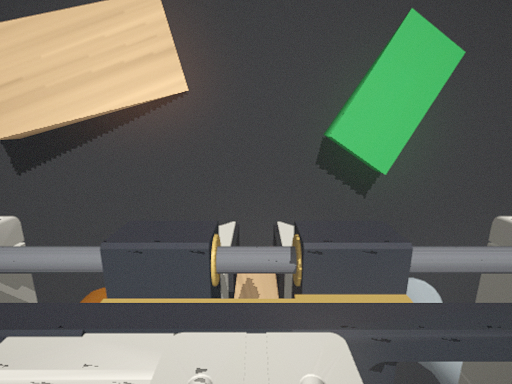

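>>> play_rows([
  [[0.015,-0.002,0,0,-0.57],[0.015,0,0,0,-0.57],[0.011,0,0,0,-0.57],[0.006,0,0,0,-0.57],[0.002,0,0,0,-0.57],[0,0,0,0,-0.57],[0,0,0,0,-0.57],[0,0,0,0,-0.57],[0,0,0,0,-0.57],[0,0,0,0,-0.57]],
])

```text
time: 7.05
tool_pos: [0.5437, 0.2182, 0.0079]
tool_rot: [1.893, 1.553, 0.531]
contact_force: [-0.4, -1.4, 0.0]
opening: 0.0198
```

Run:
```python
from t import *
need(back-.0095*d,.005,H)
```

```text
turn deg -0.12 sign 1
turn deg 179.88 sign -1
shift tool axes now [ 0.0027 -0.0023  0.0297] pos [0.5437 0.2182 0.0079] open 0.0198 F [-0.39 -1.44  0.04] t 7.05
z axis [ 0.207 -0.978 -0.006] x [ 0.015  0.009 -1.   ]
```

>>> play_rows([
  [[0.002,0,0.004,0,-0.57],[0,0,0.004,0,-0.57],[0,0,0.004,0,-0.57],[0,0,0.004,0,-0.57],[0,0,0.003,0,-0.57],[0,0,0.003,0,-0.57],[0,0,0.003,0,-0.57],[0,0,0.003,0,-0.57],[0,0,0,0,-0.57],[0,0,0,0,-0.57]],
])

```text
time: 8.05
tool_pos: [0.5503, 0.1879, 0.0059]
tool_rot: [1.88, 1.553, 0.517]
contact_force: [0.3, -0.4, -0.2]
opening: 0.0195
```

Run:
```python
from t import *
need(back-.0095*d,.005,H)
save('wrist','w5.png')
a=cv2.imread('pics/w5.png')[170:310,190:330];cv2.imwrite('pics/w5c.png',cv2.resize(a,(600,600),interpolation=cv2.INTER_CUBIC))
```

```text
turn deg -0.16 sign 1
turn deg 179.84 sign -1
shift tool axes now [ 0.0008 -0.0025 -0.0013] pos [0.5503 0.1879 0.0059] open 0.0195 F [ 0.33 -0.45 -0.21] t 8.05
z axis [ 0.207 -0.978 -0.006] x [ 0.016  0.009 -1.   ]
```

View pics/w5c.png

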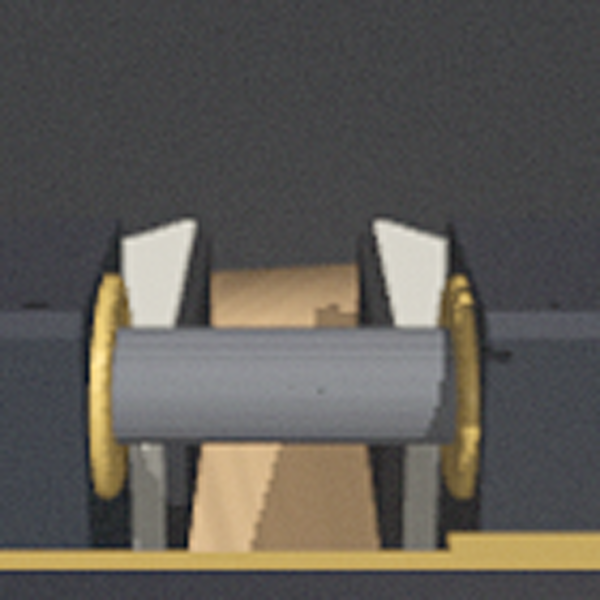

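The wedge's back edge is just ahead of the finger tips (crop row 265). I'll push 20 mm slowly and check whether the wedge follows.

>>> play_rows([
  [[0.002,0,0.002,0,-0.57],[0,0,0.002,0,-0.57],[0,0,0.003,0,-0.57],[0,0,0.003,0,-0.57],[0,0,0.003,0,-0.57],[0,0,0.003,0,-0.57],[0,0,0.003,0,-0.57],[0,0,0.001,0,-0.57],[0,0,0,0,-0.57],[0,0,0,0,-0.57]],
])

```text
time: 9.1
tool_pos: [0.5548, 0.1667, 0.0036]
tool_rot: [1.879, 1.553, 0.516]
contact_force: [0.4, -0.5, -0.8]
opening: 0.0198
```

```bash
python3 look.py 6
python3 - <<'E'
from t import *
save('wrist','w6.png')
a=cv2.imread('pics/w6.png')[170:310,190:330];a=cv2.resize(a,(400,400),interpolation=cv2.INTER_CUBIC)
b=cv2.imread('pics/top6.png') if 0 else cv2.imread('pics/t6.png')[170:250,230:310]
c=cv2.imread('pics/sc6.png')[200:270,220:330]
cv2.imwrite('pics/w6c.png',np.hstack([cv2.resize(a,(300,300)),cv2.resize(b,(300,300)),]));cv2.imwrite('pics/s6c.png',cv2.resize(c,(600,382),interpolation=cv2.INTER_CUBIC))
E
```

```text
turn deg -0.13 sign 1
turn deg 179.87 sign -1
shift tool axes now [-0.0084 -0.0023 -0.0134] pos [0.5548 0.1668 0.0036] open 0.0198 F [ 0.37 -0.08 -0.33] t 9.2
z axis [ 0.207 -0.978 -0.005] x [ 0.016  0.009 -1.   ]
foot beyond finger front 0.1419 lateral -0.0026 -> wedge x of foot if flush 0.0869
```

View pics/w6c.png

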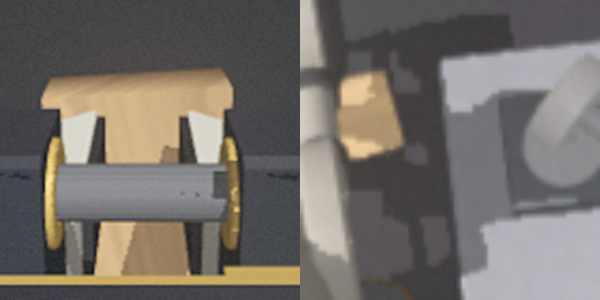

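View pics/s6c.png

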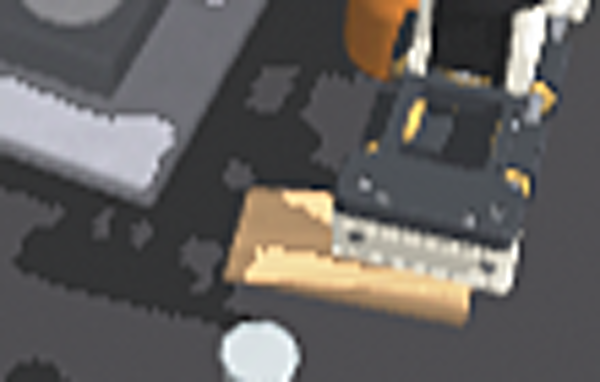

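Run:
```python
from t import *
cal=robot.get_calibration('wrist')
o,M=R();print(o['tool_pos'],robot.observe()['tool_pos'])
for k in (0,.005,.01,.015,.02):
    W2=np.array([*(W[:2]+k*d),W[2]]); print(k,[w2px(cal,[*tow(W2,m),m[2]]).round(0).tolist() for m in wm[:2]], w2px(cal,[*tow(W2,(-.055,0)),0]).round(0))
for dx,dy,dz in [(0,.01,-.0095),(0,.01,.0095),(0,.029,-.0095),(-.02,.01,-.0095),(-.04,.01,-.0095),(-.04,.029,-.0095)]:
    print((dx,dy,dz),w2px(cal,o['tool_pos']+M@np.array([dx,dy,dz])).round(0))
a=cv2.imread('pics/w6.png');cv2.imwrite('pics/w6b.png',cv2.resize(a[150:310,170:340],(790,743))[:600])
b=cv2.imread('pics/t6.png')[170:250,230:310];cv2.imwrite('pics/t6b.png',cv2.resize(b,(600,600),interpolation=cv2.INTER_CUBIC))
```

```text
[0.55480839 0.16681988 0.00356739] [0.55480839 0.16681988 0.00356739]
0 [[210.0, 216.0], [299.0, 210.0]] [254. 203.]
0.005 [[210.0, 223.0], [299.0, 218.0]] [254. 210.]
0.01 [[211.0, 231.0], [298.0, 226.0]] [254. 217.]
0.015 [[211.0, 239.0], [298.0, 233.0]] [254. 224.]
0.02 [[211.0, 246.0], [298.0, 241.0]] [254. 231.]
(0, 0.01, -0.0095) [273. 210.]
(0, 0.01, 0.0095) [272. 237.]
(0, 0.029, -0.0095) [301. 210.]
(-0.02, 0.01, -0.0095) [275. 220.]
(-0.04, 0.01, -0.0095) [277. 232.]
(-0.04, 0.029, -0.0095) [312. 232.]
```

View pics/w6b.png

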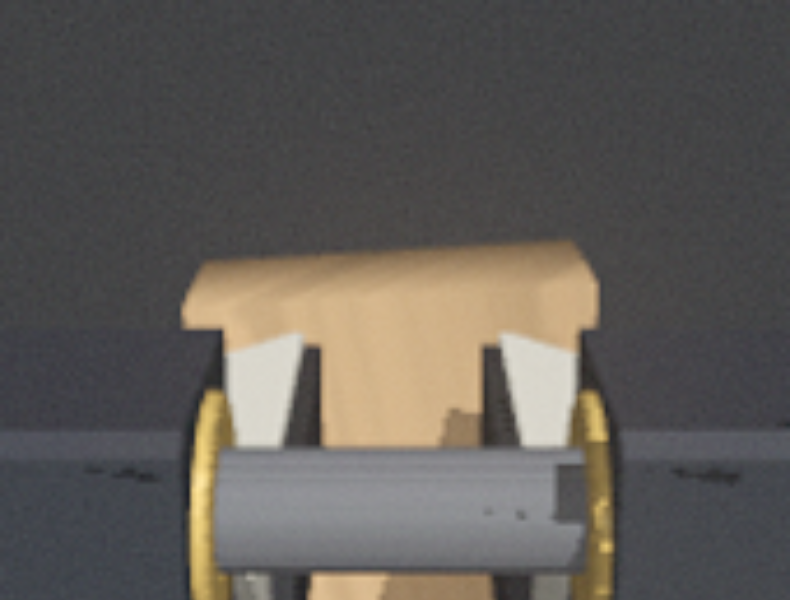

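View pics/t6b.png

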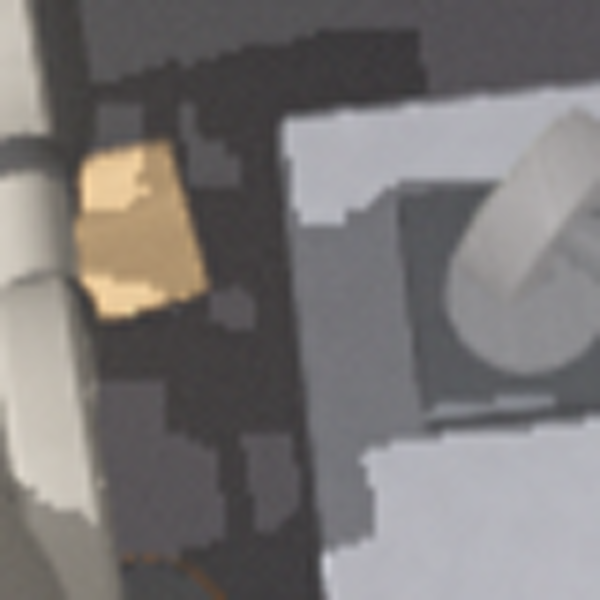

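The wedge hasn't moved, although the reported TCP is 13 mm past its back at z=3.6 mm. That suggests the fingers end somewhere other than the stated TCP. I can check it against the first scene picture, which shows the fingers clearly.

Run:
```python
from t import *
a=cv2.imread('pics/scene0.png')
cal=robot.get_calibration('scene')
p0=np.array([.23674,.46862,.19867]);M=Ro.from_euler('xyz',[1.26472,1.57065,.79694]).as_matrix()
x0,y0,s=432,60,8
b=cv2.resize(a[y0:y0+110,x0:512],None,fx=5.4,fy=5.4,interpolation=cv2.INTER_CUBIC)
for dy in (-.046,.046):
  for dx,c in ((0,(0,0,255)),(-.019,(0,255,255)),(-.066,(255,0,255))):
    for dz in (-.0095,.0095):
      q=w2px(cal,p0+M@np.array([dx,dy,dz])); print(dy,dx,q.round(0)); cv2.circle(b,tuple(int(v) for v in (q-[x0,y0])*5.4),4,c,-1)
cv2.imwrite('pics/s0f.png',b)
```

```text
-0.046 0 [465. 143.]
-0.046 0 [460. 146.]
-0.046 -0.019 [467. 137.]
-0.046 -0.019 [462. 140.]
-0.046 -0.066 [474. 121.]
-0.046 -0.066 [469. 124.]
0.046 0 [498. 163.]
0.046 0 [493. 166.]
0.046 -0.019 [501. 157.]
0.046 -0.019 [496. 160.]
0.046 -0.066 [508. 141.]
0.046 -0.066 [503. 143.]
```

View pics/s0f.png

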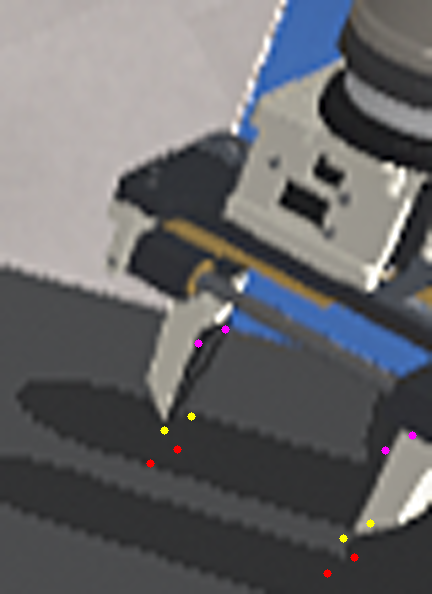

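The visible fingers end about 20 mm above the stated TCP (yellow marks = 19 mm behind it). So at reported z=3.6 mm the real tips just skimmed the wedge's top, and I need to go that much lower. First I'll check how much room that leaves the gripper body from the jar, flask and plate.

Run:
```python
from t import *
s=np.array([.5068,-.0744,.0921]);jar=np.array([.431,.087]);flask=np.array([.70,.148])
cal=robot.get_calibration('top')
# flask base from initial top image
print('flask base', px2w(cal,np.array([354,240])*.64,0).round(3), 'jar', px2w(cal,np.array([390,400])*.64,.075).round(3))
for h in (-1.305,-1.36,-1.42,-1.479):
  dd=np.array([np.cos(h),np.sin(h)]);n=np.array([-dd[1],dd[0]])
  for rem in (.10,.05,0):
    T=SF-(.0725+rem)*dd
    C=[T+a*.0375*dd+b*.095*n for a in(1,-1) for b in(1,-1)]
    def dist(p): 
        u=p-T; return np.hypot(max(abs(u@dd)-.0375,0),max(abs(u@n)-.095,0))
    print(h,rem,'T',T.round(3),'jar clr',round(dist(jar)-.028,4),'flask ctr dist',round(dist(flask),4),'min corner beyond plate edge',min(round(tol(s,c)[1]-.11,4) for c in C))
```

```text
flask base [0.7   0.147 0.   ] jar [0.428 0.086 0.075]
-1.305 0.1 T [0.538 0.185] jar clr 0.0164 flask ctr dist 0.0653 min corner beyond plate edge 0.0916
-1.305 0.05 T [0.551 0.136] jar clr 0.0061 flask ctr dist 0.0514 min corner beyond plate edge 0.0423
-1.305 0 T [0.565 0.088] jar clr 0.0061 flask ctr dist 0.0514 min corner beyond plate edge -0.0069
-1.36 0.1 T [0.548 0.187] jar clr 0.0255 flask ctr dist 0.0562 min corner beyond plate edge 0.0978
-1.36 0.05 T [0.558 0.138] jar clr 0.0118 flask ctr dist 0.046 min corner beyond plate edge 0.0482
-1.36 0 T [0.568 0.089] jar clr 0.0118 flask ctr dist 0.046 min corner beyond plate edge -0.0015
-1.42 0.1 T [0.558 0.189] jar clr 0.0353 flask ctr dist 0.0463 min corner beyond plate edge 0.1042
-1.42 0.05 T [0.565 0.139] jar clr 0.0175 flask ctr dist 0.0396 min corner beyond plate edge 0.0543
-1.42 0 T [0.573 0.09 ] jar clr 0.0175 flask ctr dist 0.0396 min corner beyond plate edge 0.0044
-1.479 0.1 T [0.568 0.19 ] jar clr 0.0449 flask ctr dist 0.0367 min corner beyond plate edge 0.11
-1.479 0.05 T [0.572 0.14 ] jar clr 0.0227 flask ctr dist 0.0328 min corner beyond plate edge 0.06
-1.479 0 T [0.577 0.09 ] jar clr 0.0226 flask ctr dist 0.0339 min corner beyond plate edge 0.01
```

>>> play_rows([
  [[-0.01,0,0,0,-0.57],[-0.015,0,0,0,-0.57],[-0.01,0,-0.01,0,-0.57],[0,0,-0.02,0,-0.57],[0,0,-0.015,-3.4,-0.57],[0,0,0,0,-0.57],[0,0,0,0,-0.57],[0,0,0,0,-0.57],[0,0,0,0,-0.57],[0,0,0,0,-0.57]],
])

```text
time: 10.25
tool_pos: [0.5451, 0.2133, 0.0445]
tool_rot: [1.793, 1.55, 0.487]
contact_force: [-0.4, 0.6, -0.0]
opening: 0.0195
```

Run:
```python
from t import *
H=-1.42;d=np.array([np.cos(H),np.sin(H)])
need(SF-.2025*d,-.008,H)
```

```text
turn deg 6.56 sign 1
turn deg -173.44 sign -1
shift tool axes now [ 0.0527  0.008  -0.0024] pos [0.5451 0.2133 0.0445] open 0.0195 F [-0.39  0.56 -0.03] t 10.25
z axis [ 0.262 -0.965 -0.005] x [ 0.019  0.01  -1.   ]
```

>>> play_rows([
  [[0,0.008,-0.004,0,-0.57],[0,0,0,6.5,-0.57],[0.015,0,0,0,-0.57],[0.015,0,0,0,-0.57],[0.01,0,0,0,-0.57],[0.006,0,0,0,-0.57],[0.003,0,0,0,-0.57],[0,0,0,0,-0.57],[0,0,0,0,-0.57],[0,0,0,0,-0.57]],
])

```text
time: 11.25
tool_pos: [0.5578, 0.2204, -0.0051]
tool_rot: [1.881, 1.545, 0.453]
contact_force: [0.4, -0.2, -0.5]
opening: 0.0195
```

Run:
```python
from t import *
H=-1.42;d=np.array([np.cos(H),np.sin(H)])
need(SF-.1725*d,-.008,H)
```

```text
turn deg -0.45 sign 1
turn deg 179.55 sign -1
shift tool axes now [ 0.0026 -0.0047  0.0314] pos [ 0.5578  0.2204 -0.0051] open 0.0195 F [ 0.39 -0.17 -0.5 ] t 11.25
z axis [ 0.143 -0.99  -0.008] x [ 0.023  0.011 -1.   ]
```

TCP z is −5 mm with no bench contact, which confirms the offset. Next I'll push gently into the wedge.

>>> play_rows([
  [[0.002,-0.005,0,-0.5,-0.57],[0,0,0.005,0,-0.57],[0,0,0.006,0,-0.57],[0,0,0.006,0,-0.57],[0,0,0.006,0,-0.57],[0,0,0.006,0,-0.57],[0,0,0.006,0,-0.57],[0,0,0.006,0,-0.57],[0,0,0.003,0,-0.57],[0,0,0,0,-0.57]],
])

```text
time: 12.25
tool_pos: [0.5607, 0.1717, -0.0062]
tool_rot: [1.853, 1.543, 0.434]
contact_force: [-0.0, 0.9, -0.2]
opening: 0.0196
```

```bash
sed -i 's/H=-1.36/H=-1.42/' t.py
cat > look2.py <<'E'
from t import *
import sys
k=sys.argv[1]
b=save('top','t'+k+'.png')[:,:,::-1][170:250,230:310];c=save('scene','sc'+k+'.png')[:,:,::-1][190:270,200:340];a=save('wrist','w'+k+'.png')[:,:,::-1][170:310,190:330]
I=cv2.INTER_CUBIC
cv2.imwrite('pics/M'+k+'.png',np.vstack([np.hstack([cv2.resize(a,(300,300)),cv2.resize(b,(300,300),interpolation=I)]),cv2.resize(c,(600,300),interpolation=I)]))
need(SF-.0725*d,-.008,H)
o,M=R(); f=o['tool_pos'][:2]+.0095*M[:2,2]; print('wedge x of foot if flush',(M[:2,2]@(SF-f)-.055).round(4),'lat',(M[:2,1]@(SF-f)).round(4))
E
python3 look2.py 7
```

```text
turn deg 0.07 sign 1
turn deg -179.93 sign -1
shift tool axes now [ 0.0012 -0.0006  0.0834] pos [ 0.5606  0.1723 -0.0062] open 0.0198 F [ 0.76 -0.98  0.42] t 12.4
z axis [ 0.152 -0.988 -0.008] x [ 0.026  0.012 -1.   ]
wedge x of foot if flush 0.0914 lat -0.0006
```

View pics/M7.png

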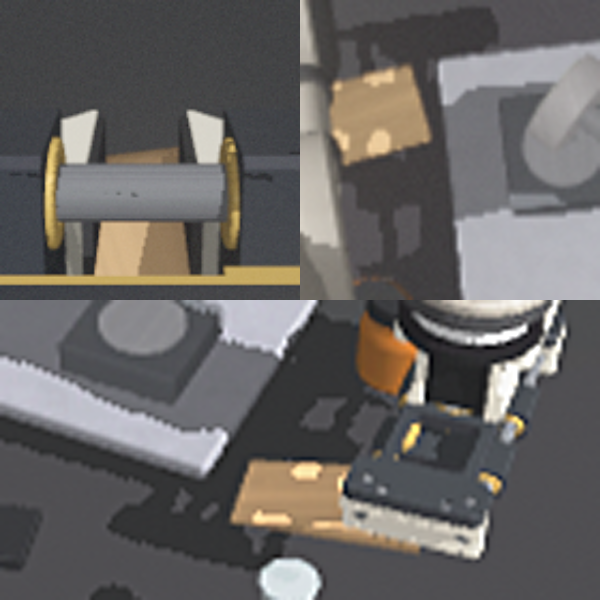

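The wedge now moves with the fingers: its thin end in the top crop went from x≈393 to x≈423. I'll keep pushing.

>>> play_rows([
  [[0.001,0,0.004,0,-0.57],[0,0,0.005,0,-0.57],[0,0,0.005,0,-0.57],[0,0,0.005,0,-0.57],[0,0,0.005,0,-0.57],[0,0,0.005,0,-0.57],[0,0,0.005,0,-0.57],[0,0,0.005,0,-0.57],[0,0,0.003,0,-0.57],[0,0,0,0,-0.57]],
])

```text
time: 13.4
tool_pos: [0.5685, 0.1296, -0.0058]
tool_rot: [1.898, 1.539, 0.48]
contact_force: [0.1, 1.9, 1.7]
opening: 0.0195
```

```bash
python3 look2.py 8
```

```text
turn deg 0.12 sign 1
turn deg -179.88 sign -1
shift tool axes now [ 0.0016 -0.002   0.0403] pos [ 0.5685  0.1298 -0.0059] open 0.0199 F [ 0.03 -1.33  2.73] t 13.55
z axis [ 0.153 -0.988 -0.01 ] x [ 0.029  0.014 -0.999]
wedge x of foot if flush 0.0482 lat -0.0021
```

View pics/M8.png

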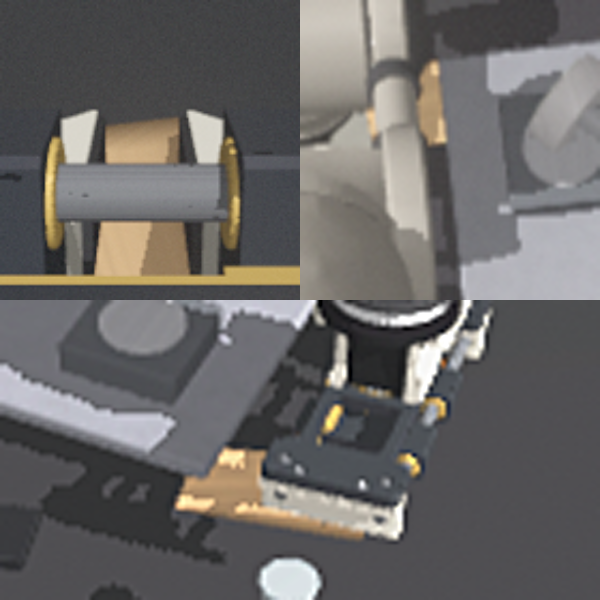

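```bash
cat > wf.py <<'E'
from t import *
import sys
k=sys.argv[1]
cal=robot.get_calibration('wrist');o,M=R()
for g in (-.01,-.005,0,.005,.01):
  f=o['tool_pos']+M@np.array([-.02,0,.0095+g])
  for n in ((.02,),): pass
  print(g,[w2px(cal,[f[0]+y*M[0,1],f[1]+y*M[1,1],z]).round(0).tolist() for y in (-.012,.012) for z in(.022,0)])
a=cv2.imread(f'pics/w{k}.png')[190:290,190:330];cv2.imwrite(f'pics/w{k}z.png',cv2.resize(a,(790,564),interpolation=cv2.INTER_CUBIC))
E
python3 wf.py 8
```

```text
-0.01 [[238.0, 239.0], [239.0, 226.0], [279.0, 238.0], [275.0, 226.0]]
-0.005 [[238.0, 247.0], [239.0, 233.0], [279.0, 246.0], [275.0, 233.0]]
0 [[238.0, 255.0], [239.0, 240.0], [279.0, 254.0], [275.0, 240.0]]
0.005 [[238.0, 262.0], [239.0, 247.0], [278.0, 262.0], [275.0, 247.0]]
0.01 [[239.0, 270.0], [239.0, 254.0], [278.0, 269.0], [275.0, 254.0]]
```

View pics/w8z.png

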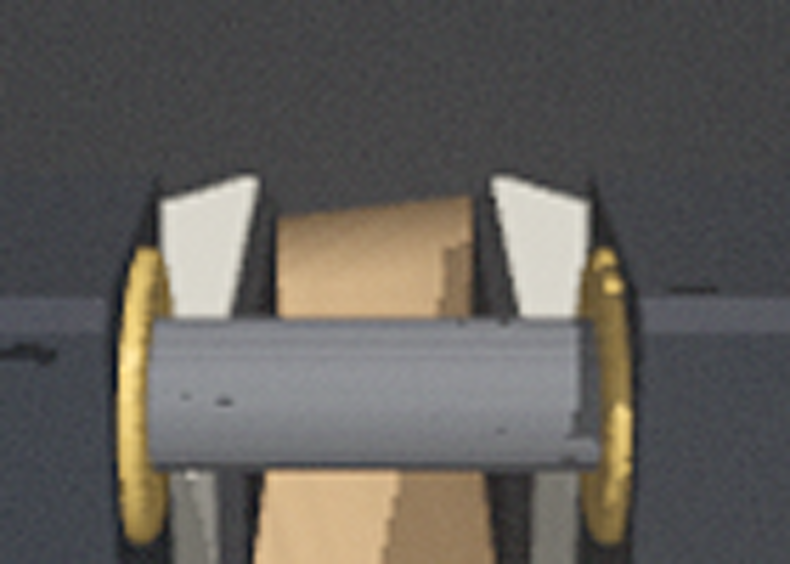

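The back of the wedge is now at about the tool's centre plane (crop row ~217), so the real contact is there, not 9.5 mm ahead of it. The thin end is just reaching the foot. I'll drop 2 mm and push 20 mm.

>>> play_rows([
  [[0.002,-0.002,0.002,0,-0.57],[0,0,0.002,0,-0.57],[0,0,0.002,0,-0.57],[0,0,0.003,0,-0.57],[0,0,0.003,0,-0.57],[0,0,0.003,0,-0.57],[0,0,0.003,0,-0.57],[0,0,0.002,0,-0.57],[0,0,0,0,-0.57],[0,0,0,0,-0.57]],
])

```text
time: 14.55
tool_pos: [0.571, 0.1104, -0.0073]
tool_rot: [1.921, 1.534, 0.503]
contact_force: [0.7, 1.1, 3.5]
opening: 0.0198
```

```bash
python3 look2.py 9; python3 wf.py 9
```

```text
turn deg 0.11 sign 1
turn deg -179.89 sign -1
shift tool axes now [ 0.0005 -0.0015  0.0208] pos [ 0.571   0.1106 -0.0072] open 0.0199 F [-0.82  0.41  0.82] t 14.7
z axis [ 0.152 -0.988 -0.012] x [ 0.032  0.017 -0.999]
wedge x of foot if flush 0.0288 lat -0.0016
-0.01 [[238.0, 240.0], [239.0, 227.0], [279.0, 239.0], [275.0, 226.0]]
-0.005 [[238.0, 248.0], [239.0, 234.0], [279.0, 247.0], [275.0, 234.0]]
0 [[238.0, 256.0], [239.0, 241.0], [279.0, 255.0], [275.0, 241.0]]
0.005 [[238.0, 263.0], [239.0, 248.0], [279.0, 263.0], [275.0, 248.0]]
0.01 [[239.0, 271.0], [239.0, 255.0], [279.0, 270.0], [275.0, 254.0]]
```

View pics/M9.png

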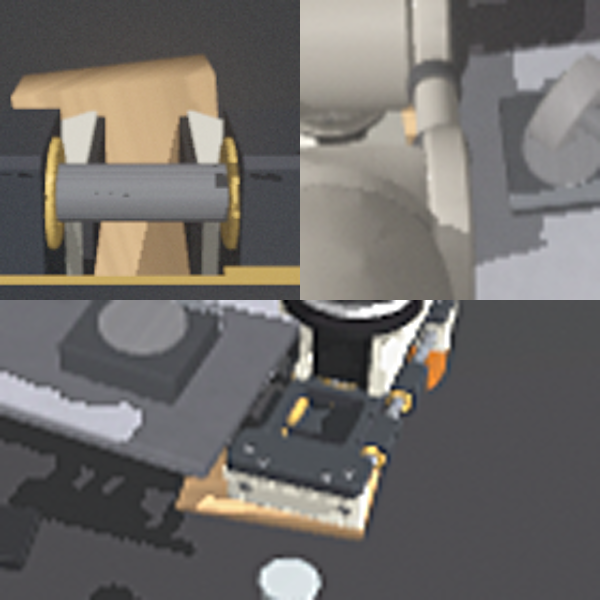

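View pics/w9z.png

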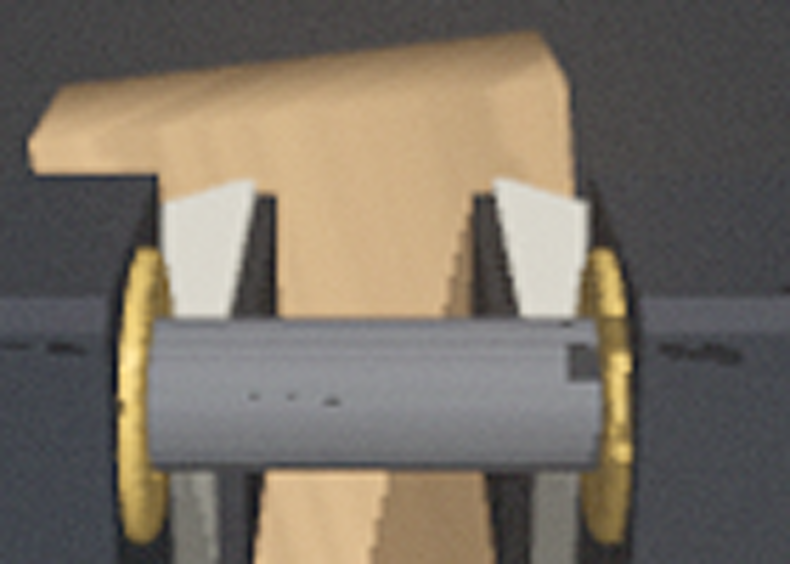

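The tips climbed over again: the wedge back is at crop row ~60, behind them. So the real tips are about 25 mm above the reported TCP. I'll lift off, back out, re-measure the wedge and go in deeper.

>>> play_rows([
  [[-0.01,0,0,0,-0.57],[-0.015,0,0,0,-0.57],[-0.015,0,-0.01,0,-0.57],[-0.015,0,-0.025,0,-0.57],[-0.015,0,-0.025,0,-0.57],[-0.01,0,-0.02,0,-0.57],[0,0,-0.01,0,-0.57],[0,0,0,0,-0.57],[0,0,0,0,-0.57],[0,0,0,0,-0.57]],
])

```text
time: 15.7
tool_pos: [0.5529, 0.1991, 0.0789]
tool_rot: [1.908, 1.537, 0.49]
contact_force: [0.7, -0.5, -0.2]
opening: 0.0193
```

```bash
python3 look2.py 10;python3 - <<'E'
from t import *
b=cv2.imread('pics/w10.png');cv2.imwrite('pics/w10b.png',cv2.resize(b[200:384,150:380],(750,600),interpolation=cv2.INTER_CUBIC))
E
```

```text
turn deg 0.06 sign 1
turn deg -179.94 sign -1
shift tool axes now [0.0857 0.0002 0.1119] pos [0.553  0.199  0.0789] open 0.0199 F [ 0.37 -0.11 -0.49] t 15.85
z axis [ 0.152 -0.988 -0.011] x [ 0.03   0.016 -0.999]
wedge x of foot if flush 0.119 lat 0.0029
```

View pics/M10.png

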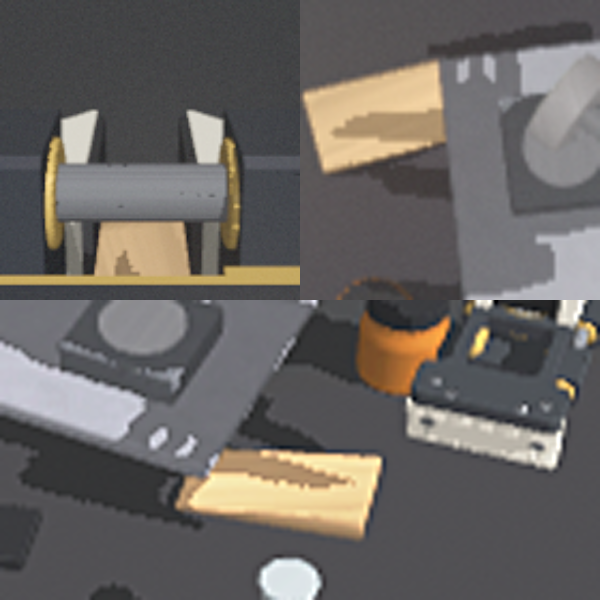

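View pics/w10b.png

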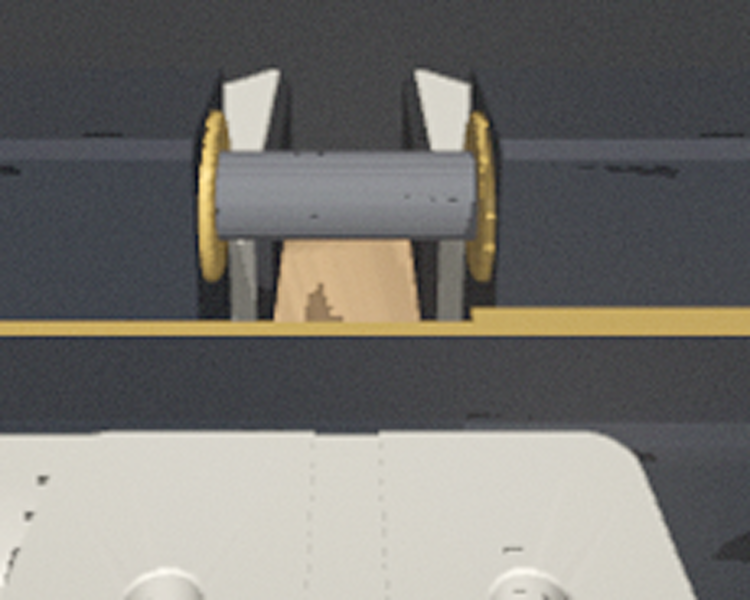

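Run:
```python
import cv2
b=cv2.imread('pics/t10.png')[175:225,225:285];cv2.imwrite('pics/t10z.png',cv2.resize(b,(720,600),interpolation=cv2.INTER_CUBIC))
```

```text
(no output)
```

View pics/t10z.png

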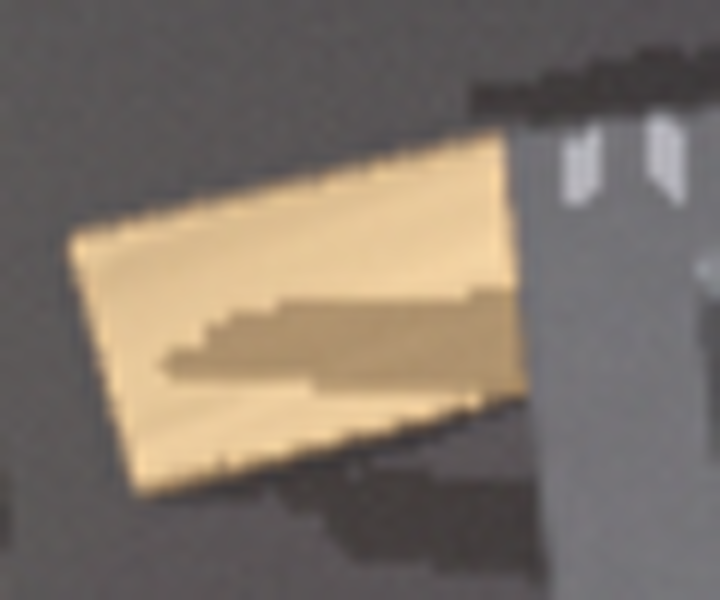

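```bash
cat > wfit.py <<'E'
from t import *
def wedgefit(thick_lo,thick_hi,e_hi,e_lo,x0):
    """thick_lo: local y=-.027 (jar side), thick_hi: local y=+.027; edge points likewise (full px)"""
    cal=robot.get_calibration('top')
    hz=lambda x:.002+(.055-x)*.02/.11
    def f(t):
        L=[((-.055,-.027),thick_lo),((-.055,.027),thick_hi),((t[3],.027),e_hi),((t[4],-.027),e_lo)]
        return np.ravel([w2px(cal,[*tow(t,m),hz(m[0])])-p for m,p in L])
    r=least_squares(f,[*x0,.04,.04],x_scale=[.1,.1,1,.05,.05]); return r.x,np.abs(r.fun).max()
E
python3 - <<'E'
from wfit import *
g=lambda a,b:np.array([a,b])/12+[225,175]-.46
w,e=wedgefit(g(137,495),g(68,238),g(503,130),g(525,393),[.57,.11,-1.31]);print(w.round(4),e)
print('foot in wedge',tol(w,SF).round(4),'back',tow(w,(-.055,0)).round(4))
E
```

```text
[ 0.5738  0.0754 -1.2967  0.042   0.0302] 0.6173406654557425
foot in wedge [ 0.0579 -0.0061] back [0.5589 0.1284]
```

```bash
sed -i 's/H=-1.42/H=-1.38/' t.py
python3 - <<'E'
from t import *
need(SF-.155*d,-.012,H)
E
```

```text
turn deg -2.23 sign 1
turn deg 177.77 sign -1
shift tool axes now [ 0.0905 -0.006   0.0296] pos [0.553  0.199  0.0789] open 0.0199 F [ 0.37 -0.11 -0.49] t 15.85
z axis [ 0.152 -0.988 -0.011] x [ 0.03   0.016 -0.999]
```

>>> play_rows([
  [[0,-0.006,0.012,-2.2,-0.57],[0.015,0,0.005,0,-0.57],[0.02,0,0,0,-0.57],[0.02,0,0,0,-0.57],[0.015,0,0,0,-0.57],[0.01,0,0,0,-0.57],[0.006,0,0,0,-0.57],[0.004,0,0,0,-0.57],[0,0,0,0,-0.57],[0,0,0,0,-0.57]],
])

```text
time: 16.85
tool_pos: [0.5545, 0.1781, -0.015]
tool_rot: [1.851, 1.537, 0.466]
contact_force: [0.2, 0.4, 0.5]
opening: 0.0197
```

Run:
```python
from t import *
need(SF-.13*d,-.018,H)
```

```text
turn deg -0.26 sign 1
turn deg 179.74 sign -1
shift tool axes now [ 0.0027 -0.0017  0.0327] pos [ 0.5545  0.1781 -0.015 ] open 0.0197 F [0.18 0.43 0.51] t 16.85
z axis [ 0.186 -0.983 -0.009] x [ 0.031  0.015 -0.999]
```

>>> play_rows([
  [[0.0015,-0.002,0,0,-0.57],[0.0015,0,0,0,-0.57],[0,0,0.003,0,-0.57],[0,0,0.003,0,-0.57],[0,0,0.003,0,-0.57],[0,0,0.003,0,-0.57],[0,0,0.003,0,-0.57],[0,0,0.003,0,-0.57],[0,0,0,0,-0.57],[0,0,0,0,-0.57]],
])

```text
time: 17.85
tool_pos: [0.5574, 0.1584, -0.0165]
tool_rot: [1.82, 1.533, 0.435]
contact_force: [-0.4, -0.2, 0.1]
opening: 0.0197
```

```bash
python3 look2.py 11; python3 wf.py 11
```

```text
turn deg -0.25 sign 1
turn deg 179.75 sign -1
shift tool axes now [-0.0091 -0.0003  0.0704] pos [ 0.5574  0.1586 -0.0165] open 0.0197 F [-0.43 -0.14 -0.11] t 18.0
z axis [ 0.186 -0.983 -0.009] x [ 0.034  0.016 -0.999]
wedge x of foot if flush 0.0785 lat -0.0003
-0.01 [[238.0, 246.0], [239.0, 232.0], [281.0, 246.0], [277.0, 231.0]]
-0.005 [[238.0, 255.0], [239.0, 239.0], [281.0, 254.0], [277.0, 239.0]]
0 [[238.0, 263.0], [239.0, 247.0], [281.0, 262.0], [277.0, 246.0]]
0.005 [[238.0, 271.0], [239.0, 254.0], [281.0, 270.0], [277.0, 254.0]]
0.01 [[238.0, 279.0], [239.0, 261.0], [280.0, 278.0], [276.0, 261.0]]
```

View pics/M11.png

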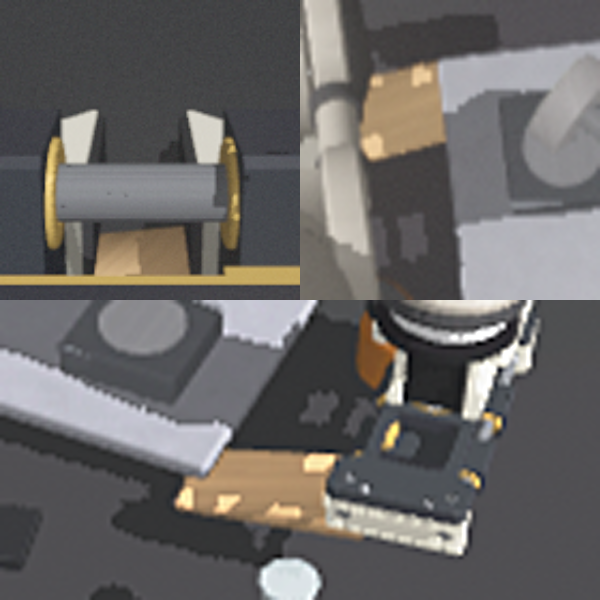

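The back is still ahead of the fingers (wrist crop row 230). I'll push 30 mm.

>>> play_rows([
  [[0.0015,0,0.003,0,-0.57],[0,0,0.004,0,-0.57],[0,0,0.004,0,-0.57],[0,0,0.004,0,-0.57],[0,0,0.004,0,-0.57],[0,0,0.003,0,-0.57],[0,0,0.003,0,-0.57],[0,0,0.003,0,-0.57],[0,0,0.003,0,-0.57],[0,0,0,0,-0.57]],
])

```text
time: 19.0
tool_pos: [0.565, 0.1309, -0.0172]
tool_rot: [1.931, 1.526, 0.547]
contact_force: [0.1, -0.1, 0.7]
opening: 0.0203
```

```bash
python3 look2.py 12; python3 wf.py 12
```

```text
turn deg -0.25 sign 1
turn deg 179.75 sign -1
shift tool axes now [-0.01   -0.0025  0.0416] pos [ 0.5649  0.1309 -0.0173] open 0.0199 F [-0.5   2.24  0.22] t 19.15
z axis [ 0.186 -0.982 -0.016] x [ 0.038  0.023 -0.999]
wedge x of foot if flush 0.0498 lat -0.0025
-0.01 [[238.0, 247.0], [238.0, 232.0], [281.0, 246.0], [277.0, 232.0]]
-0.005 [[238.0, 255.0], [239.0, 240.0], [281.0, 254.0], [277.0, 239.0]]
0 [[238.0, 264.0], [239.0, 247.0], [281.0, 263.0], [277.0, 247.0]]
0.005 [[238.0, 272.0], [239.0, 255.0], [281.0, 271.0], [277.0, 254.0]]
0.01 [[238.0, 280.0], [239.0, 262.0], [281.0, 279.0], [276.0, 261.0]]
```

View pics/M12.png

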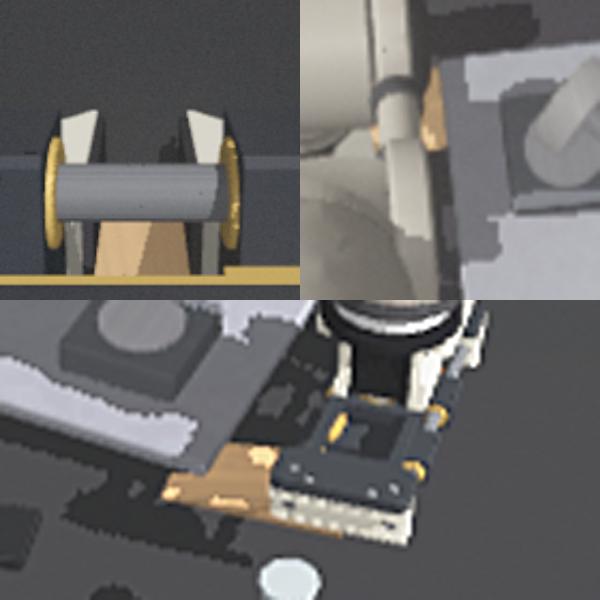

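The back face now stays ahead of the tips, and the thin end has moved on to scene crop (163,495). I'll push 18 mm and watch the force.

>>> play_rows([
  [[0.001,-0.001,0.003,0,-0.57],[0,0,0.003,0,-0.57],[0,0,0.003,0,-0.57],[0,0,0.003,0,-0.57],[0,0,0.003,0,-0.57],[0,0,0.003,0,-0.57],[0,0,0.002,0,-0.57],[0,0,0,0,-0.57],[0,0,0,0,-0.57],[0,0,0,0,-0.57]],
])

```text
time: 20.15
tool_pos: [0.5664, 0.1174, -0.0176]
tool_rot: [2.099, 1.521, 0.714]
contact_force: [-0.6, 3.0, 0.8]
opening: 0.0197
```

```bash
python3 look2.py 13; python3 wf.py 13|sed -n 1,3p
```

```text
turn deg -0.32 sign 1
turn deg 179.68 sign -1
shift tool axes now [-0.0104 -0.0013  0.028 ] pos [ 0.5664  0.1174 -0.0176] open 0.02 F [-0.49  1.84  0.79] t 20.3
z axis [ 0.185 -0.982 -0.025] x [ 0.038  0.033 -0.999]
wedge x of foot if flush 0.0362 lat -0.0013
-0.01 [[238.0, 247.0], [239.0, 233.0], [282.0, 246.0], [277.0, 232.0]]
-0.005 [[238.0, 255.0], [239.0, 240.0], [281.0, 254.0], [277.0, 240.0]]
0 [[238.0, 264.0], [239.0, 248.0], [281.0, 263.0], [277.0, 247.0]]
```

View pics/M13.png

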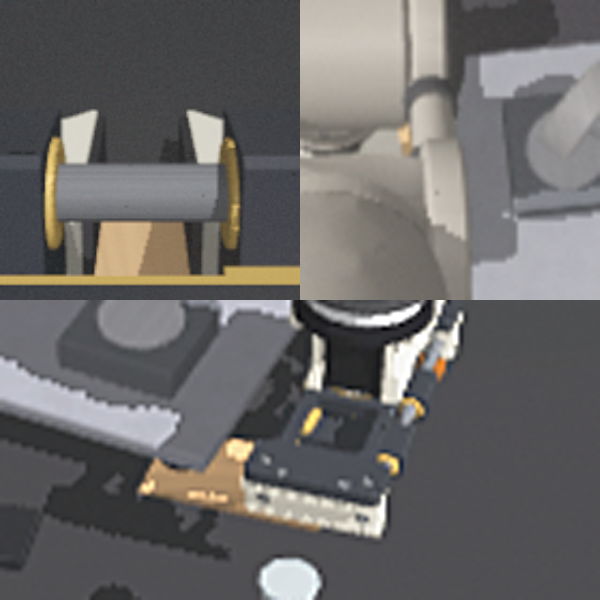

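It's working: the force is about 3 N and the thin end is at scene crop (140,490). I'll continue.

>>> play_rows([
  [[0,-0.001,0.003,0,-0.57],[0,0,0.003,0,-0.57],[0,0,0.003,0,-0.57],[0,0,0.003,0,-0.57],[0,0,0.003,0,-0.57],[0,0,0.003,0,-0.57],[0,0,0.003,0,-0.57],[0,0,0.002,0,-0.57],[0,0,0,0,-0.57],[0,0,0,0,-0.57]],
])

```text
time: 21.3
tool_pos: [0.5676, 0.1001, -0.0176]
tool_rot: [2.25, 1.517, 0.864]
contact_force: [-0.7, 2.0, -0.0]
opening: 0.0195
```

```bash
python3 look2.py 14; python3 wf.py 14|sed -n 1,3p
```

```text
turn deg -0.35 sign 1
turn deg 179.65 sign -1
shift tool axes now [-0.01    0.0006  0.0108] pos [ 0.5676  0.1002 -0.0176] open 0.0198 F [0.49 1.66 0.  ] t 21.45
z axis [ 0.185 -0.982 -0.034] x [ 0.035  0.041 -0.999]
wedge x of foot if flush 0.0191 lat 0.0006
-0.01 [[238.0, 246.0], [239.0, 233.0], [282.0, 246.0], [277.0, 232.0]]
-0.005 [[238.0, 255.0], [239.0, 240.0], [281.0, 254.0], [277.0, 240.0]]
0 [[238.0, 263.0], [239.0, 248.0], [281.0, 263.0], [277.0, 247.0]]
```

View pics/M14.png

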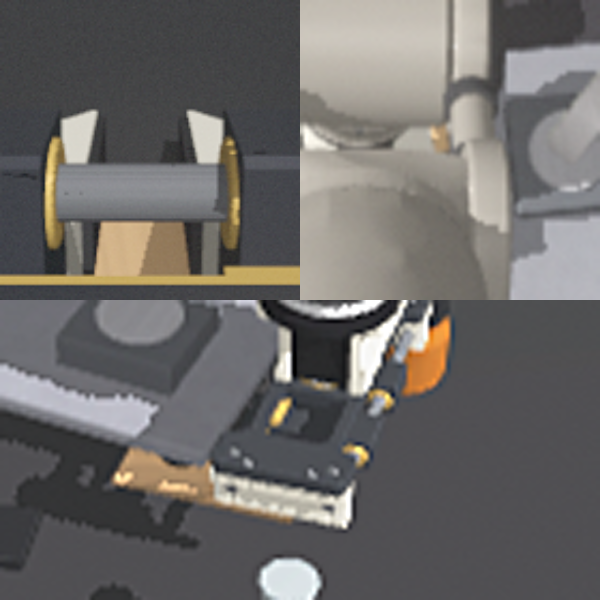

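The short corner is rising; the foot is at about wedge x≈18 mm. I'll push another 8 mm or so.

>>> play_rows([
  [[0,0,0.003,0,-0.57],[0,0,0.003,0,-0.57],[0,0,0.003,0,-0.57],[0,0,0.002,0,-0.57],[0,0,0,0,-0.57],[0,0,0,0,-0.57],[0,0,0,0,-0.57],[0,0,0,0,-0.57],[0,0,0,0,-0.57],[0,0,0,0,-0.57]],
])

```text
time: 22.45
tool_pos: [0.5688, 0.0917, -0.0176]
tool_rot: [2.315, 1.515, 0.93]
contact_force: [-0.2, 2.5, 0.9]
opening: 0.0196
```

```bash
python3 look2.py 15; python3 wf.py 15|sed -n 1,3p
```

```text
turn deg -0.37 sign 1
turn deg 179.63 sign -1
shift tool axes now [-0.0097  0.001   0.0022] pos [ 0.5688  0.0917 -0.0176] open 0.0201 F [-0.06  2.98  0.77] t 22.6
z axis [ 0.185 -0.982 -0.038] x [ 0.033  0.045 -0.998]
wedge x of foot if flush 0.0105 lat 0.001
-0.01 [[238.0, 246.0], [238.0, 233.0], [282.0, 246.0], [277.0, 232.0]]
-0.005 [[238.0, 255.0], [239.0, 240.0], [281.0, 254.0], [277.0, 240.0]]
0 [[238.0, 263.0], [239.0, 248.0], [281.0, 262.0], [277.0, 247.0]]
```

View pics/M15.png

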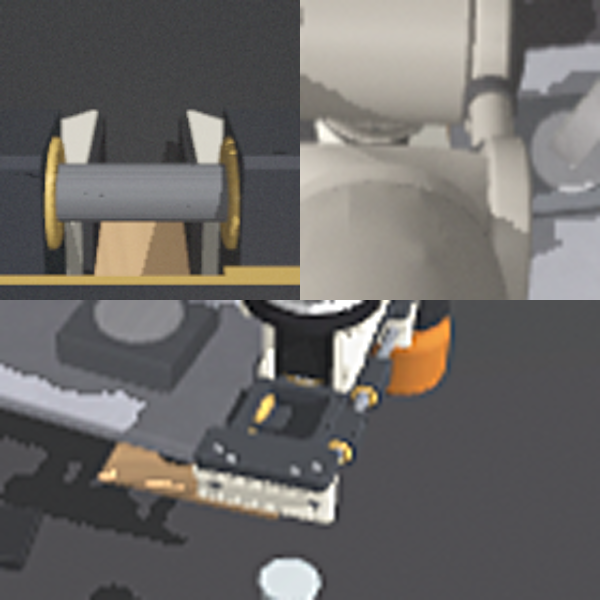

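```bash
cat > lean.py <<'E'
from t import *
import sys
s=np.array([.5068,-.0744,.0921])
cal=robot.get_calibration('scene')
def pred(a,m=(-.06,-.06,.252)):
    # rotate about axis (1,-1,0)/√2 ; lean toward (+,+)
    ax=np.array([-1,1,0])/2**.5
    v=Ro.from_rotvec(ax*a).apply(m); return w2px(cal,[*tow(s,v),v[2]])
for a in (.075,.04,.02,.0): print(a,(pred(a)-pred(.075)).round(2))
A=cv2.imread('pics/scene0.png',0)
t=A[105:134,203:229]   # column top
for k in sys.argv[1:]:
    B=cv2.imread(k,0); r=cv2.matchTemplate(B[85:155,170:260],t,cv2.TM_CCOEFF_NORMED); _,v,_,l=cv2.minMaxLoc(r)
    x,y=l; 
    def sub(a,b,c): return .5*(a-c)/(a-2*b+c)
    dx=sub(r[y,x-1],r[y,x],r[y,x+1]);dy=sub(r[y-1,x],r[y,x],r[y+1,x])
    print(k,round(x+170-203+dx,2),round(y+85-105+dy,2),round(v,3))
E
python3 lean.py pics/scene0.png pics/sc{10,11,12,13,14,15}.png
```

```text
0.075 [0. 0.]
0.04 [-1.11 -1.07]
0.02 [-1.73 -1.62]
0.0 [-2.35 -2.13]
pics/scene0.png 0.0 -0.02 1.0
pics/sc10.png 0.02 0.16 0.924
pics/sc11.png -0.13 0.29 0.887
pics/sc12.png -0.88 -0.57 0.887
pics/sc13.png -1.19 -0.54 0.883
pics/sc14.png -1.9 -1.32 0.898
pics/sc15.png -2.11 -1.26 0.897
```

By the column-top shift, the stand has come about three quarters of the way up. I'll push a few more millimetres.

>>> play_rows([
  [[0,0,0.003,0,-0.57],[0,0,0.003,0,-0.57],[0,0,0.002,0,-0.57],[0,0,0,0,-0.57],[0,0,0,0,-0.57],[0,0,0,0,-0.57],[0,0,0,0,-0.57],[0,0,0,0,-0.57],[0,0,0,0,-0.57],[0,0,0,0,-0.57]],
])

```text
time: 23.6
tool_pos: [0.5688, 0.0903, -0.0175]
tool_rot: [2.436, 1.509, 1.049]
contact_force: [0.2, 4.0, 0.4]
opening: 0.02
```

```bash
python3 look2.py 16; python3 lean.py pics/sc{14,15,16}.png|tail -3
```

```text
turn deg -0.44 sign 1
turn deg 179.56 sign -1
shift tool axes now [-0.0095  0.0012  0.0007] pos [ 0.5688  0.0903 -0.0175] open 0.0199 F [-0.23  3.4   1.01] t 23.75
z axis [ 0.184 -0.982 -0.047] x [ 0.031  0.054 -0.998]
wedge x of foot if flush 0.0091 lat 0.0014
pics/sc14.png -1.9 -1.32 0.898
pics/sc15.png -2.11 -1.26 0.897
pics/sc16.png -2.11 -1.27 0.897
```

View pics/M16.png

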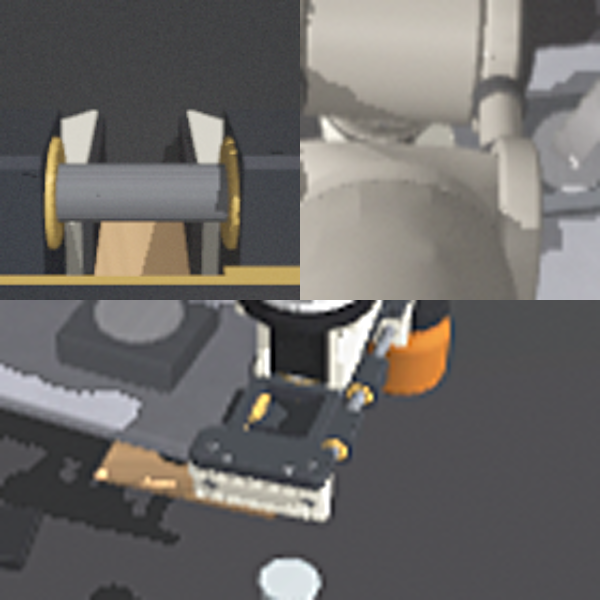

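Little movement and no more lift, so either it's level and jammed or something else is blocking. I need to check the gripper body's real extent against the plate edge in the scene picture.

Run:
```python
from t import *
cal=robot.get_calibration('scene');o,M=R()
a=cv2.imread('pics/sc16.png')
x0,y0,f=225,200,8
b=cv2.resize(a[y0:y0+70,x0:x0+95],None,fx=f,fy=f,interpolation=cv2.INTER_CUBIC)
for h,c in ((-.066,(0,0,255)),(-.09,(0,255,255))):
  for y in(.095,):
    for z in(-.0375,.0375):
      q=w2px(cal,o['tool_pos']+M@np.array([h,y,z])); print(h,y,z,q.round(1)); cv2.circle(b,tuple(int(v) for v in (q-[x0,y0]+.5)*f),5,c,-1)
s=np.array([.5068,-.0744,.0921])
for m in [(.11,.11,.052),(0,.11,.052),(.11,0,.052),(.11,.11,.040),(.11,.11,.04)]:
  q=w2px(cal,[*tow(s,m),m[2]]); cv2.circle(b,tuple(int(v) for v in (q-[x0,y0]+.5)*f),4,(0,255,0),-1)
cv2.imwrite('pics/body16.png',b)
```

```text
-0.066 0.095 -0.0375 [275.2 259.5]
-0.066 0.095 0.0375 [244.  252.2]
-0.09 0.095 -0.0375 [275.3 252.3]
-0.09 0.095 0.0375 [243.7 245.1]
```

View pics/body16.png

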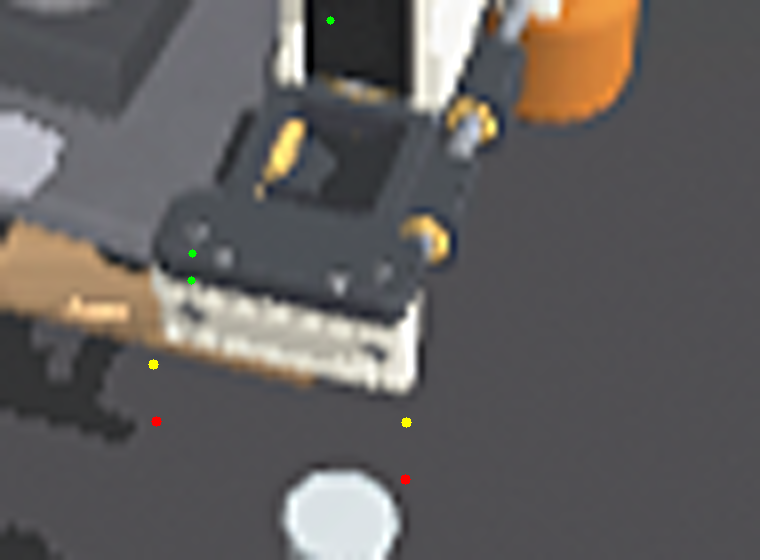

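The body's lower edge is about 100 mm above the TCP, so it sits well above the plate. The resistance must be the foot on the wedge. The top camera is more sensitive to lean, so I'll measure it there.

```bash
cat > lean2.py <<'E'
from t import *
import sys
s=np.array([.5068,-.0744,.0921])
cal=robot.get_calibration('top')
def pred(a,m=(-.06,-.06,.24)):
    ax=np.array([-1,1,0])/2**.5
    v=Ro.from_rotvec(ax*a).apply(m); return w2px(cal,[*tow(s,v),v[2]])
for a in (.075,.04,.02,.012,.0): print(a,(pred(a)-pred(.075)).round(2),pred(a).round(1))
A=cv2.imread('pics/top0.png',0)
x0,y0,x1,y1=334,214,372,252
t=A[y0:y1,x0:x1]
for k in sys.argv[1:]:
    B=cv2.imread(k,0); X,Y=x0-14,y0-14
    r=cv2.matchTemplate(B[Y:y1+14,X:x1+14],t,cv2.TM_CCOEFF_NORMED); _,v,_,(x,y)=cv2.minMaxLoc(r)
    sub=lambda a,b,c:.5*(a-c)/(a-2*b+c)
    print(k,round(x-14+sub(r[y,x-1],r[y,x],r[y,x+1]),2),round(y-14+sub(r[y-1,x],r[y,x],r[y+1,x]),2),round(v,3))
E
python3 lean2.py pics/top0.png pics/t{10,11,12,13,14,15,16}.png
```

```text
0.075 [0. 0.] [354.4 233.1]
0.04 [3.18 2.84] [357.6 236. ]
0.02 [4.96 4.45] [359.3 237.6]
0.012 [5.67 5.09] [360.  238.2]
0.0 [6.71 6.05] [361.1 239.2]
pics/top0.png 0.01 -0.0 1.0
pics/t10.png 0.08 0.04 0.899
pics/t11.png 0.45 -0.31 0.897
pics/t12.png 1.38 0.73 0.884
pics/t13.png 3.02 2.05 0.875
pics/t14.png 4.96 3.93 0.851
pics/t15.png 5.94 4.88 0.838
pics/t16.png 5.95 4.88 0.834
```

```bash
python3 -c "
import cv2,numpy as np
a=[cv2.resize(cv2.imread(f)[205:260,300:390],(390,240),interpolation=cv2.INTER_CUBIC) for f in ['pics/top0.png','pics/t16.png']]
cv2.imwrite('pics/cmp.png',np.hstack(a))"
```

```text
(no output)
```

View pics/cmp.png

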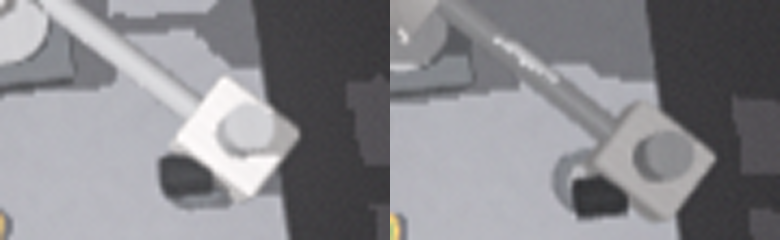

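The column top has shifted (6.9, 5.8) px, against (6.7, 6.05) predicted for dead level, and it didn't change between the last two pushes. The stand is level and seated, so I'll withdraw.

>>> play_rows([
  [[0,0,-0.006,0,-0.57],[0,0,-0.015,0,-0.57],[0,0,-0.02,0,-0.57],[0,0,-0.02,0,-0.57],[0,0,-0.02,0,-0.57],[-0.02,0,-0.01,0,-0.57],[-0.03,0,-0.01,0,-0.57],[-0.03,0,-0.01,0,-0.57],[-0.03,0,0,0,-0.57],[-0.02,0,0,0,-0.57]],
])

```text
time: 24.75
tool_pos: [0.5382, 0.2012, 0.1177]
tool_rot: [2.534, 1.518, 1.149]
contact_force: [0.1, -0.5, -1.3]
opening: 0.0198
```

>>> play_rows([
  [[-0.02,0,-0.03,0,-0.57],[-0.02,0,-0.04,0,-0.57],[0,0,-0.04,0,-0.57],[0,0,-0.04,0,-0.57],[0,0,-0.04,0,-0.57],[0,0,-0.03,0,-0.57],[0,0,0,0,-0.57],[0,0,0,0,-0.57],[0,0,0,0,-0.57],[0,0,0,0,-0.57]],
])

```text
time: 25.75
tool_pos: [0.4918, 0.4269, 0.1733]
tool_rot: [2.385, 1.515, 1.0]
contact_force: [-0.1, -0.3, -0.6]
opening: 0.0197
```

```bash
python3 look2.py 17; python3 lean2.py pics/t17.png|tail -3
python3 - <<'E'
from t import *
for n,l in [('top','flask'),('top','jar'),('top','paddle')]: print(l,[np.round(r['point']) for r in robot.spot_in(n,l)][:1])
a=cv2.imread('pics/t17.png');cv2.imwrite('pics/t17z.png',cv2.resize(a[130:280,200:390],(760,600),interpolation=cv2.INTER_CUBIC))
E
```

```text
turn deg -0.36 sign 1
turn deg 179.64 sign -1
shift tool axes now [0.1676 0.0075 0.3532] pos [0.4921 0.4269 0.1734] open 0.0198 F [ 0.27  0.54 -0.34] t 25.9
z axis [ 0.185 -0.982 -0.041] x [ 0.03   0.047 -0.998]
wedge x of foot if flush 0.3538 lat 0.0149
0.012 [5.67 5.09] [360.  238.2]
0.0 [6.71 6.05] [361.1 239.2]
pics/t17.png 5.72 5.29 0.878
flask [array([227., 149.])]
jar [array([249., 256.])]
paddle [array([311., 148.])]
```

View pics/t17z.png

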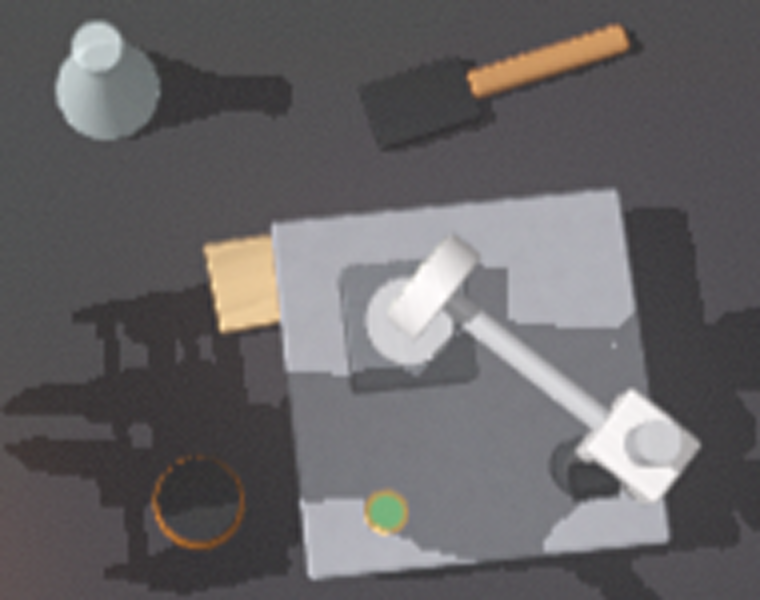

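View pics/sc17.png

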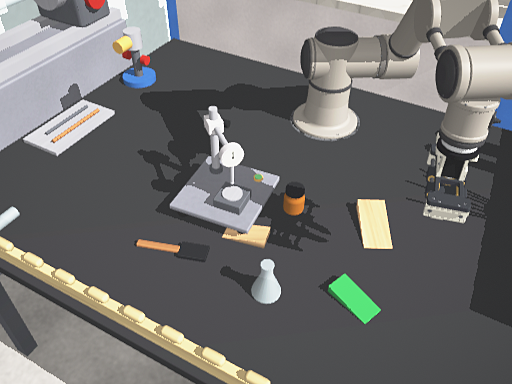

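Run:
```python
from wfit import *
g=lambda a,b:np.array([a,b])/4+[200,130]-.375
w,e=wedgefit(g(222,331),g(205,246),g(272,235),g(281,322),[.58,.03,-1.35]);print(w.round(4),round(e,2))
print('foot in wedge',tol(w,SF).round(4))
# gradient-based (lighting-robust) alignment of column head
def G(f):
    a=cv2.GaussianBlur(cv2.imread(f,0).astype(np.float32),(0,0),1); a=np.log(a+5); return a
A=G('pics/top0.png')
for k in ('t16','t17'):
    B=G(f'pics/{k}.png')
    for box in ((340,222,370,248),(336,218,374,252)):
        x0,y0,x1,y1=box
        Wm=np.eye(2,3,dtype=np.float32);Wm[0,2]=6;Wm[1,2]=5
        T=A[y0:y1,x0:x1]; I=B[y0-0:y1+20,x0:x1+20]
        try:
            cc,Wm=cv2.findTransformECC(T,I,Wm,cv2.MOTION_TRANSLATION,(3,200,1e-5)); print(k,box,cc,Wm[:,2])
        except Exception as ex: print(ex)
a=[cv2.resize(cv2.imread(f'pics/{n}.png')[215:260,335:380],(395,395),interpolation=cv2.INTER_CUBIC) for n in('top0','t17')]
cv2.imwrite('pics/cmp2.png',np.hstack(a))
```

```text
[ 0.577   0.0237 -1.3851 -0.0113 -0.0168] 0.54
foot in wedge [0.0068 0.0054]
t16 (340, 222, 370, 248) 0.9464273070303199 [5.8352523 5.311353 ]
t16 (336, 218, 374, 252) 0.9247967835238019 [5.199738  4.4101615]
t17 (340, 222, 370, 248) 0.9644060144800493 [5.571029 5.589834]
t17 (336, 218, 374, 252) 0.9340205997321509 [5.2916727 5.140768 ]
```

View pics/cmp2.png

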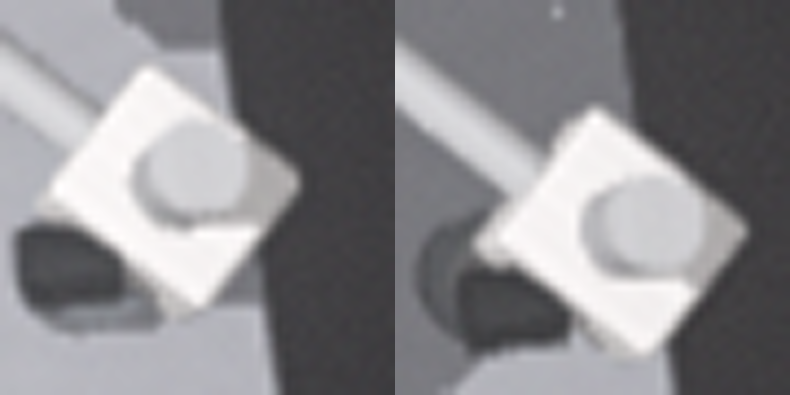

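```bash
python3 -c "
from h import *
print(robot.observe()['time'],robot.hand_in())"
```

```text
the job is handed in; nothing more can be done
26.05 None
```

I pushed the small wooden wedge thin end first under the short foot until the stand stopped rising, backed the arm clear and handed in at about 26 s. No verdict is reported.

**Last checks**
- **Wedge position:** the final top picture puts the foot at about x = +7 mm, y = +5 mm in the wedge's frame, inside the limits. It relies on the two thick corners and short lengths of edge, so it is good to a few mm.
- **Level:** the column top shifted (7.1, 6.0) px, against about (7.0, 6.4) predicted for dead level. The clamp corners and an automatic image match gave less, (6.0, 5.0) and about (5.6, 5.6). The readings leave between 0 and about 0.012 rad of lean, so the least favourable is close to the limit.
- **Seated:** the last 8 mm push moved the tool only 1.4 mm and raised the stand no further, which fits a foot jammed at level. I did not measure the contact force between foot and wedge.
- **Bystanders:** flask, jar and paddle look unmoved in the pictures. Their detected points are within 4 px of the start, about 10 mm, so this is coarse.
- **Stand contact:** I saw no sign of the robot touching the stand, but no reading separates such a contact from the push on the wedge.

**What went wrong**
- **Finger tips:** they end about 20–25 mm short of the stated TCP, seen in the pictures and confirmed by reaching z = −17 mm without touching the bench.
- **Early pushes:** because of that, the first three runs slid over the wedge's top or rode up onto it. The third moved the wedge part of the way before riding up, and pushing with the TCP about 17 mm below bench level finished the job.
- **Tool tilt:** it drifted to about 0.06 rad while pushing. The moves could not correct it, and I saw no harm from it.

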